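Build the step master for setting a paint-film applicator

ROBOT

A 6-joint arm with a two-finger parallel gripper is mounted at the origin on a cart in front of the work surface, level with it; the furniture and walls round the work are solid. World frame = base frame: x ahead of the robot, y to its left, z up, the work surface at z = 0. Lengths are in m, angles in rad, forces in N, time in s.
With the tool pointing down it reaches from about 0.375 to 0.975 m from the base axis. Payload 3.8 kg.
Tool frame: the origin (TCP) lies on the mounting face of the last link; the fingertips stand 173 mm ahead of it and the grasp point (between the pads) lies 155 mm ahead of it; z points along the fingers, y is the direction in which the jaws open and shut (so a half turn about z gives the same grasp; the last joint's range is limited). The gripper opens to 85 mm and grips with 20 to 120 N. Pads are 22 mm wide; open, the fingers measure 114 mm over their backs; the gripper's body (76 mm by 85 mm) begins 54 mm behind the grasp point. The pads swing forward as they close: fully open they stand 13 mm farther back than shut.
Start: joints at [1.275, 0.264, 1.604, -0, 1.274, -0.037], TCP at [0.173, 0.653, 0.405] pointing down, gripper open.
Joint ranges: [-2.63, 2.63], [-0.94, 2.18], [0.31, 2.57], [-1.31, 4.45], [0, 2.66], [-2.55, 2.55]. Speed limits (rad/s): [2.57, 2.57, 3.14, 3.14, 3.14, 3.14].

INTERFACE

Orientations are given as a rotation vector (axis times angle).
In Python, from workcell import bot, imaging, order gives the robot as it stands. The module is installed in compiled form; this text tells all that it offers.
- The arm moves only by the shell command python3 -m creep 'ROWS' [OPENING] [FORCE]. ROWS is JSON, a list of rows, each an object with "slide": the shift along the tool's x, y, z each as a share of 25 mm, from -1 to 1, a list of three; "angular": the turn, a rotation vector about the tool's x, y, z each as a share of 4 degrees, from -1 to 1, a list of three. A call has 1 to 5 rows; each row shifts and turns the commanded pose from where the row before left it, along the tool's axes as they then stand; what a row does not reach is not made up. A row lasts 1/12 s, in which the tool goes at most 41.7 mm and 7.16 degrees, less where a joint would pass 70% of its speed; a pose out of reach is approached as far as the arm can. A call with a number of a shift or a turn outside -1 to 1 is refused whole. A call with a gripper value outside its range is refused whole. OPENING is the closure, from -1 (fully open) to 1 (shut), set as the call begins (- or left out, the last holds). The fingers move at their own pace and stop on an object; FORCE is the grip in N (left out, the last holds). Time passes only in rows, so rows that do not move let the fingers close. It gives the time, the measured TCP pose, the force and the opening at its end, in the units of the state.
- bot.read_state(): the state, without advancing time (a new reading comes with each control period).
- imaging.read_camera(name): name is "scene" or "top" or "wrist"; returns (picture, depth): 420x560x3 uint8, red, green, blue; 420x560 float32, m along the optical axis (not along the pixel's ray), 0 where there is no reading.
- imaging.camera_model(name): a dict with "fovy" (degrees; the focal length in pixels is half the picture's height over the tangent of half this angle, whatever the lens; pixels are square), "cx", "cy" (the principal point, pixels), "camera_from_world" (4x4, takes a point from world to camera coordinates); the wrist camera has in their place "tool_from_camera" (4x4, takes a point from camera to tool coordinates, whose origin is the TCP and whose axes are the flange's). Camera axes: x right, y down, z forward; pixel columns grow to the right and rows downward; lengths in m; the calibration is good to about 2 mm. A picture is of the moment at which its call begins: read the wrist's pose just before it. camera_model takes no time and is no camera call.
- order.finish_job(): hands the job in, once; it reports no verdict.
The state is a dict: "time": time; "q": joint angles; "joint_vel": joint speeds; "joint_torque": joint torques, N m; "tool_pos": TCP position; "tcp_rot": TCP orientation; "wrist_force": force on the tool from outside, world axes, zero at the start; "torque": the same for the moment, N m; "width": opening from 0.0 (shut) to 1.0 (fully open).
Only numpy, scipy, OpenCV 4.12 (cv2) and the standard library are available. Lean on these libraries where they do the work, as an engineer would, in place of code of your own. Each camera call takes 0.05 s, during which the arm holds its last target.

TASK

Seat the notched steel datum block flat and fully home in the pocket of the aluminium nest, its notch over the key in the pocket's corner. Then wring the plain gauge block onto it: lay it flat on the datum block about half overlapping, shifted away from the tall stop, and slide it towards the stop, face on face without lifting, until it meets the stop with its long sides flush with the datum block's. Do not drop either block, and leave the sanding block, small box and tin where they are.

Things in the scene. Friction and masses are not known exactly. Their poses are not given: they have to be found in the camera images.
- nest: Aluminium nest, fixed to the bench right of the balance, 103 x 67 mm, rim 18 mm high (screw heads 1.5 mm more). Origin: on the bench under the centre of the 58 x 36 mm wide part of the pocket; z up, +x along the pocket away from the tall steel stop at its -x end. Its +x starts within 25 degrees of world +x.
- nest_pocket (a point): Pocket floor, 8 mm above the nest's origin, same axes. Pocket spans x -30.5 to 44.5, y -19.5 to 19.5 mm (1.5 mm play each side of the datum block), 10 mm deep; its upper 3 mm flare at 45 degrees on all sides but the stop. A steel key 7 mm high, without flare, fills the corner x > 32, y > 9 mm. Seated, the datum block's frame coincides with this one.
- nest_stop (a point): Foot of the steel stop's face on the pocket floor, at x = -30.5, y = 0, z = 8 mm of the nest, same axes. The upright face, 32 mm wide, is the pocket's -x end; its top is 50 mm above the bench, 12 mm above the top of the seated datum block. The gauge block is home with its end against it (origin at nest x = -1.5, y = 0, z = 38 mm).
- datum_block: Loose bright steel block, 72 x 36 x 30 mm, 0.5 kg, one corner notched through its height. Origin: underside, centre of its full-width part (x -29 to 29, y -18 to 18 mm); from x = 29 to 43 mm it is only y -18 to 6 mm wide (notch at the +x +y corner). Starts flat, left of the balance, +x within 30 degrees of world +x. Seated, its top is 38 mm above the bench.
- gauge_block: Loose plain bright steel gauge block, 58 (x) x 36 (y) x 16 (z) mm, 0.24 kg; origin: centre of its underside. Starts flat, left of the balance, +x within 30 degrees of world +x; the two blocks may have changed places. It slides on the datum block with plain dry friction, no adhesion. Between blocks and nest stands the balance, its bowl 105 mm high; meter heads hang 0.2 m up behind and right of the nest.
- sanding_block: Bystander: foam sanding block, 63 x 110 x 22 mm; origin under its centre.
- small_box: Bystander: small dark parts box, 40 x 70 x 22 mm; origin under its centre.
- tin: Bystander: small round paint tin with lid, 67 mm across, 73 mm high; origin under its centre.

How it is judged:
On the way, in this order (a step that is already met when the one before it is completed fails the run):
1. the datum block sits flat and square on the pocket floor of the nest (x of datum_block in the frame of nest between -0.0025 and 0.0025 m and y of datum_block in the frame of nest between -0.0025 and 0.0025 m and z of datum_block in the frame of nest between 0.006 and 0.0095 m and angle between datum_block's own z axis and vertical below 0.04 rad and angle between the x axis of datum_block and the x axis of nest, either way round below 0.07 rad), for 0.2 s.
2. the gauge block lies flat on the seated datum block, short of home by 12 to 45 mm on the side away from the stop (all of step 1 and z of gauge_block in the frame of datum_block between 0.028 and 0.0317 m and angle between gauge_block's own z axis and vertical below 0.05 rad and contact force between gauge_block and datum_block above 0.2 N and y of gauge_block in the frame of datum_block between -0.008 and 0.008 m and x of gauge_block in the frame of nest between 0.0105 and 0.0435 m), for 0.1 s.
At the end, for the whole second after the job is handed in: Datum block on the pocket floor, centred within 2.5 mm, square within 0.07 rad; gauge block flat on it (tilt < 0.04 rad), its end within 2.5 mm of the stop, sides flush within 4 mm and parallel within 0.07 rad; both released and at rest (all of step 1 and x of gauge_block in the frame of nest between -0.005 and 0.001 m and y of gauge_block in the frame of datum_block between -0.004 and 0.004 m and z of gauge_block in the frame of datum_block between 0.028 and 0.0315 m and angle between gauge_block's own z axis and vertical below 0.04 rad and angle between the x axis of gauge_block and the x axis of datum_block, either way round below 0.07 rad and linear speed of each of datum_block, gauge_block below 0.01 m/s and contact force between gauge_block and datum_block above 0.2 N); the robot touches nothing.
It fails at once if the gauge block is held or lowered over its home place instead of being slid there (within 10 mm of home along the pocket and 25 mm across, 4 to 40 mm above the datum block's seated top) (x of gauge_block in the frame of nest between -0.0115 and 0.0085 m and y of gauge_block in the frame of nest between -0.025 and 0.025 m and z of gauge_block in the frame of nest between 0.042 and 0.078 m).
It fails at once if a block is dropped (falls free faster than 0.4 m/s) ((linear speed of datum_block above 0.4 m/s and contact force between the fingers and datum_block below 0.05 N) or (linear speed of gauge_block above 0.4 m/s and contact force between the fingers and gauge_block below 0.05 N)).
It fails at once if the sanding block, small box or tin is moved more than 30 mm (distance of any of sanding_block, small_box, tin from where it was at the start of the episode above 0.03 m).
It also fails if it takes over 67 s, if anything falls off the work surface, if the arm or the gripper's body presses on something with over 40 N, if the wrist force passes 120 N, or if a joint passes its speed limit or range.

## Working session

There is one attempt and no reset: what is moved stays moved. The work goes in short steps, Python scripts to look and compute and a shell command to move; the robot and the scene stay as the last step left them, time stands still between calls to the robot, and variables do not carry over. Pictures are saved under pics/ and viewed, and the job is handed in when it is done.

```bash
mkdir -p pics; ls; python3 - <<'E'
from workcell import bot, imaging
import cv2, numpy as np
s=bot.read_state()
for k,v in s.items(): print(k,np.round(v,4))
for n in("scene","top","wrist"):
    m=imaging.camera_model(n); print(n,{k:np.round(v,4).tolist() for k,v in m.items()})
    p,d=imaging.read_camera(n); cv2.imwrite(f"pics/{n}0.png",p[:,:,::-1]); np.savez(f"pics/{n}0.npz",p=p,d=d)
E
```

```text
pics
time 0.0
q [ 1.2751  0.2648  1.6054 -0.      1.2737 -0.0369]
joint_vel [ 0.0016 -0.0001  0.0008  0.0002 -0.0006 -0.0002]
joint_torque [-1.50000e-03 -5.15123e+01 -3.67311e+01 -1.00000e-04  1.29000e-02
  0.00000e+00]
tool_pos [0.1727 0.6522 0.4034]
tcp_rot [-0.4054 -3.115   0.0035]
wrist_force [ 0.0802  0.1688 -0.5225]
torque [-0.0164  0.0172  0.0322]
width 0.9984
scene {'fovy': 55.3863, 'cx': 282.8259, 'cy': 203.1194, 'camera_from_world': [[0.7851, -0.6194, -0.0036, -0.4178], [-0.3185, -0.3987, -0.86, 0.2125], [0.5312, 0.6763, -0.5103, 0.88], [0.0, 0.0, 0.0, 1.0]]}
top {'fovy': 42.4012, 'cx': 278.6348, 'cy': 208.894, 'camera_from_world': [[0.0065, -0.9998, -0.0195, 0.013], [-0.9973, -0.0051, -0.0734, 0.5347], [0.0733, 0.0199, -0.9971, 1.424], [0.0, 0.0, 0.0, 1.0]]}
wrist {'fovy': 68.3662, 'cx': 279.785, 'cy': 211.5008, 'tool_from_camera': [[-0.0003, -0.9623, -0.2719, 0.0676], [1.0, -0.0004, 0.0001, 0.0007], [-0.0001, -0.2719, 0.9623, 0.0315], [0.0, 0.0, 0.0, 1.0]]}
```

View pics/top0.png

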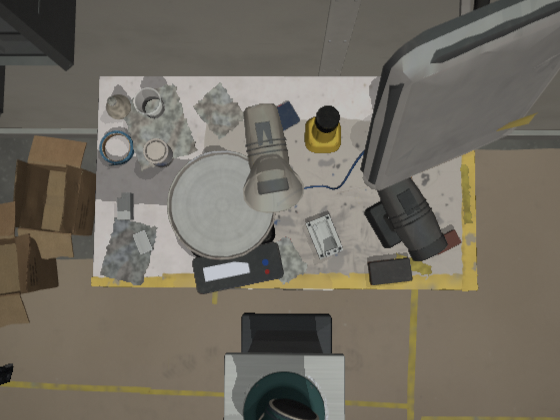

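View pics/scene0.png

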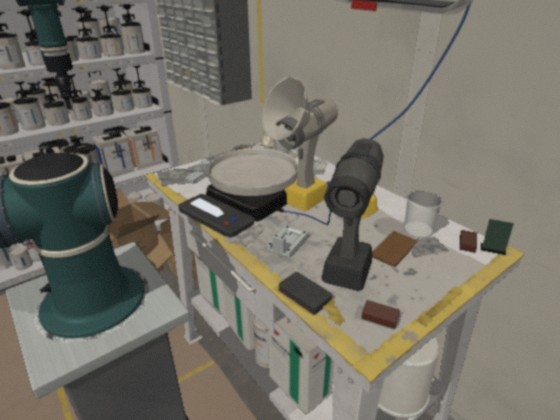

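View pics/wrist0.png

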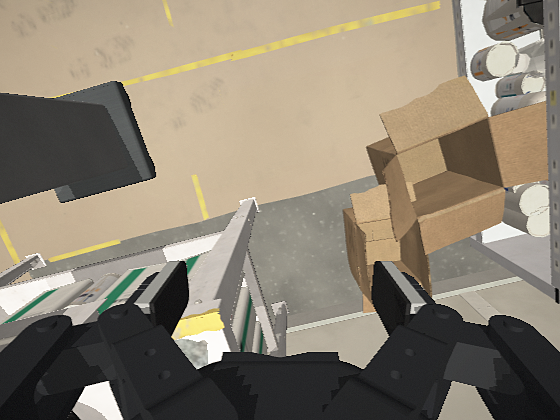

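The top view shows the two steel blocks at the left, near (123,205) and (143,242). The nest is at (323,235), right of the balance bowl. I'll zoom in on both.

```bash
cat > h.py <<'E'
import numpy as np, cv2
from workcell import bot, imaging
from scipy.spatial.transform import Rotation as R
def cam(n, s=None):
    m=imaging.camera_model(n); f=210/np.tan(np.radians(m['fovy'])/2)
    if n=='wrist':
        s=s or bot.read_state()
        T=np.eye(4);T[:3,:3]=R.from_rotvec(s['tcp_rot']).as_matrix();T[:3,3]=s['tool_pos']
        W=T@np.array(m['tool_from_camera'])
    else: W=np.linalg.inv(np.array(m['camera_from_world']))
    return f,m['cx'],m['cy'],W
def onplane(c,uv,z):
    f,cx,cy,W=c; uv=np.atleast_2d(uv).astype(float)
    d=np.c_[(uv[:,0]-cx)/f,(uv[:,1]-cy)/f,np.ones(len(uv))]@W[:3,:3].T
    o=W[:3,3]; t=(z-o[2])/d[:,2]; return o+d*t[:,None]
def proj(c,P):
    f,cx,cy,W=c; P=np.atleast_2d(P); q=(P-W[:3,3])@W[:3,:3]
    return np.c_[f*q[:,0]/q[:,2]+cx,f*q[:,1]/q[:,2]+cy]
def cloud(c,d):
    f,cx,cy,W=c; v,u=np.mgrid[:d.shape[0],:d.shape[1]]
    q=np.stack([(u-cx)/f*d,(v-cy)/f*d,d],-1); P=q@W[:3,:3].T+W[:3,3]; P[d==0]=np.nan; return P
E
python3 - <<'E'
from h import *
a=np.load('pics/top0.npz'); p,d=a['p'],a['d']; c=cam('top'); P=cloud(c,d)
for u,v in[(123,205),(143,242),(323,235),(323,200),(110,250),(130,250),(220,205),(270,190),(265,150),(330,130),(410,220),(390,270),(450,240),(280,120),(235,270),(120,190),(100,280),(230,285),(450,285),(375,185)]: print(u,v,np.round(P[v,u],3))
k=lambda x0,x1,y0,y1,s:cv2.resize(p[y0:y1,x0:x1],None,fx=s,fy=s,interpolation=cv2.INTER_NEAREST)[:,:,::-1]
cv2.imwrite('pics/tb.png',k(90,170,185,295,5)); cv2.imwrite('pics/tn.png',k(290,360,200,270,7))
E
```

```text
123 205 [0.542 0.432 0.027]
143 242 [0.444 0.378 0.016]
323 235 [ 0.466 -0.103  0.013]
323 200 [ 0.56  -0.103  0.007]
110 250 [0.422 0.47  0.006]
130 250 [0.423 0.415 0.009]
220 205 [0.539 0.165 0.085]
270 190 [0.556 0.03  0.285]
265 150 [0.642 0.041 0.298]
330 130 [ 0.713 -0.109  0.18 ]
410 220 [ 0.492 -0.27   0.299]
390 270 [ 0.375 -0.278  0.023]
450 240 [ 0.455 -0.437  0.021]
280 120 [0.717 0.009 0.264]
235 270 [0.372 0.13  0.024]
120 190 [0.585 0.449 0.002]
100 280 [0.342 0.495 0.004]
230 285 [0.332 0.143 0.022]
450 285 [ 0.335 -0.441 -0.003]
375 185 [ 0.529 -0.146  0.614]
```

View pics/tb.png

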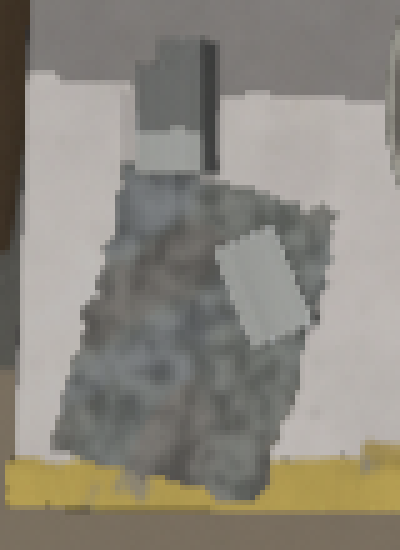

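View pics/tn.png

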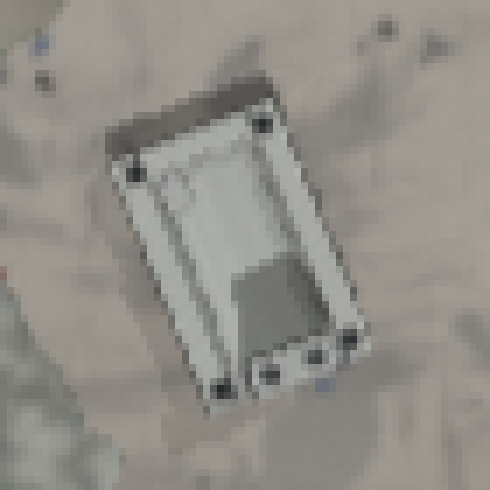

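The datum block is the far one, near (0.54, 0.43), with its notch at the far left. The gauge block is near (0.44, 0.38). I'll move the wrist camera over both for a better measurement.

```bash
cat >> h.py <<'E'
def plan(target=None, yaw=None, delta=None):
    """prints shift in tool units (25mm shares) and turn (4deg shares) from present pose; yaw=tool-x world heading deg"""
    s=bot.read_state(); M=R.from_rotvec(s['tcp_rot']).as_matrix(); p=np.array(s['tool_pos'])
    d=np.array(delta) if delta is not None else np.array(target)-p
    print('pose',np.round(p,4),'yaw',round(np.degrees(np.arctan2(M[1,0],M[0,0])),2),'tilt',np.round(M[:2,2],4),'slide total',np.round(M.T@d/0.025,3))
    if yaw is not None:
        a=np.radians(yaw); G=np.array([[np.cos(a),np.sin(a),0],[np.sin(a),-np.cos(a),0],[0,0,-1]])
        print('ang total',np.round(np.degrees(R.from_matrix(M.T@G).as_rotvec())/4,3))
def shot(n,tag):
    s=bot.read_state(); p,d=imaging.read_camera(n); cv2.imwrite(f'pics/{tag}.png',p[:,:,::-1]); np.savez(f'pics/{tag}.npz',p=p,d=d,W=cam(n,s)[3]); return p,d,cam(n,s)
def load(n,tag):
    a=np.load(f'pics/{tag}.npz'); f,cx,cy,_=cam(n); return a['p'],a['d'],(f,cx,cy,a['W'])
E
python3 -m creep '[{"slide":[-0.97,-0.46,0.29],"angular":[0,0,0]},{"slide":[-0.97,-0.46,0.29],"angular":[0,0,0]},{"slide":[-0.97,-0.46,0.29],"angular":[0,0,0]},{"slide":[-0.97,-0.46,0.29],"angular":[0,0,0]},{"slide":[-0.97,-0.46,0.29],"angular":[0,0,0]}]' -1
python3 -m creep '[{"slide":[-0.97,-0.46,0.29],"angular":[0,0,0]},{"slide":[-0.97,-0.46,0.29],"angular":[0,0,0]},{"slide":[-0.97,-0.46,0.29],"angular":[0,0,0]},{"slide":[-0.97,-0.46,0.29],"angular":[0,0,0]},{"slide":[-0.97,-0.46,0.29],"angular":[0,0,0]}]'
python3 -m creep '[{"slide":[-0.97,-0.46,0.29],"angular":[0,0,0]},{"slide":[-0.97,-0.46,0.29],"angular":[0,0,0]},{"slide":[-0.97,-0.46,0.29],"angular":[0,0,0]},{"slide":[-0.97,-0.46,0.29],"angular":[0,0,-1]},{"slide":[0,0,0],"angular":[0,0,-1]}]'
python3 -m creep '[{"slide":[0,0,0],"angular":[0,0,-1]},{"slide":[0,0,0],"angular":[0,0,-1]},{"slide":[0,0,0],"angular":[0,0,0]},{"slide":[0,0,0],"angular":[0,0,0]}]'
python3 - <<'E'
from h import *
plan([0.46,0.41,0.30],180); shot('wrist','w1'); print(bot.read_state()['time'],np.round(bot.read_state()['wrist_force'],2))
E
```

```text
time: 0.57
tool_pos: [0.2758, 0.5649, 0.3677]
tcp_rot: [-0.405, -3.115, 0.001]
wrist_force: [-0.4, 0.1, -0.3]
width: 0.998
time: 0.98
tool_pos: [0.3785, 0.4782, 0.3315]
tcp_rot: [-0.405, -3.115, 0.001]
wrist_force: [0.3, 0.4, -1.5]
width: 0.999
time: 1.4
tool_pos: [0.4622, 0.4067, 0.3011]
tcp_rot: [-0.187, -3.135, 0.005]
wrist_force: [-0.3, 0.9, -0.2]
width: 1.001
time: 1.73
tool_pos: [0.4597, 0.4099, 0.3029]
tcp_rot: [0.029, -3.141, 0.001]
wrist_force: [-0.1, -0.5, -0.3]
width: 0.999
pose [0.4597 0.4099 0.3029] yaw -178.95 tilt [-0.0005 -0.0004] slide total [-0.013  0.006  0.114]
ang total [-0.005 -0.007  0.263]
1.7833 [-0.78  1.54  0.62]
```

View pics/w1.png

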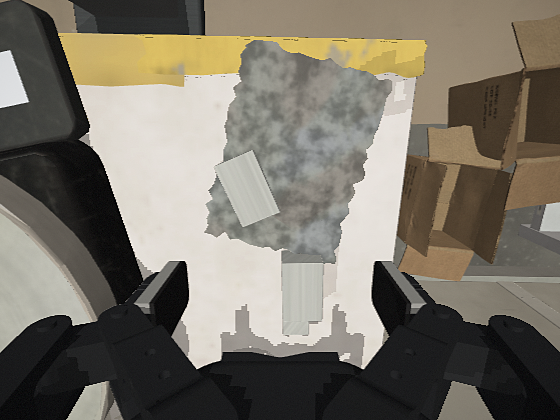

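The gauge block is at about (248,188). The datum block is at about (303,295), between the fingers, with its notch at the lower right. I'll measure both from their top faces.

```bash
python3 - <<'E'
from h import *
p,d,c=load('wrist','w1'); P=cloud(c,d)
print('bench z',np.nanmedian(P[100:140,150:200,2]))
for name,(x0,x1,y0,y1),z in[('gauge',(205,290,140,235),.016),('datum',(270,335,250,345),.030)]:
    Z=P[...,2]; m=np.zeros(Z.shape,np.uint8); m[y0:y1,x0:x1]=(abs(Z-z)<0.004)[y0:y1,x0:x1]
    cs,_=cv2.findContours(m,cv2.RETR_EXTERNAL,cv2.CHAIN_APPROX_NONE); k=max(cs,key=cv2.contourArea)
    print(name,'z',np.round(np.nanmedian(Z[m>0]),4),cv2.contourArea(k))
    w=onplane(c,k[:,0,:],z)[:,:2]
    r=cv2.minAreaRect((w*1000).astype(np.float32)); print(np.round(r[0],2),np.round(r[1],2),round(r[2],2)); print(np.round(cv2.boxPoints(r),1).tolist())
    q=cv2.approxPolyDP(k,2.5,True)[:,0,:]; print(q.tolist(), np.round(onplane(c,q,z)[:,:2]*1000,1).tolist())
v=cv2.resize(p[130:360,190:350],None,fx=3.4,fy=2.6*1.3,interpolation=cv2.INTER_CUBIC)[:,:,::-1]; cv2.imwrite('pics/w1z.png',v[:600] if v.shape[0]<=600 else cv2.resize(v,None,fx=600/v.shape[0],fy=600/v.shape[0]))
E
```

```text
bench z -0.0011416925238688092
gauge z 0.015 3533.0
[449.27 384.98] [67.03 72.44] 79.07
[[407.29998779296875, 358.8999938964844], [478.5, 345.20001220703125], [491.20001220703125, 411.0], [420.1000061035156, 424.70001220703125]]
[[289, 166], [283, 171], [282, 176], [285, 177], [278, 180], [280, 183], [274, 186], [277, 188], [272, 194], [252, 150], [214, 166], [230, 201], [225, 203], [227, 209], [221, 200], [217, 203], [215, 198], [216, 202], [212, 203], [216, 204], [212, 208], [209, 206], [207, 220], [217, 228], [224, 225], [225, 230], [226, 225], [229, 229], [227, 226], [231, 227], [227, 224], [227, 216], [231, 218], [226, 213], [229, 208], [236, 213], [243, 228], [279, 212], [275, 201], [289, 202]] [[425.1, 417.1], [429.3, 412.2], [433.5, 411.5], [434.3, 414.0], [436.9, 408.2], [439.4, 409.9], [442.1, 404.9], [443.7, 407.5], [449.0, 403.3], [412.7, 386.7], [426.2, 355.3], [455.7, 367.7], [457.5, 363.4], [462.8, 365.0], [455.0, 360.1], [457.7, 356.6], [453.3, 355.1], [456.8, 355.8], [457.7, 352.3], [458.6, 355.7], [462.1, 352.2], [460.4, 349.7], [473.0, 347.4], [480.1, 355.8], [477.3, 361.9], [481.8, 362.7], [477.2, 363.7], [480.9, 366.2], [478.1, 364.5], [479.0, 368.0], [476.3, 364.6], [469.1, 364.8], [470.8, 368.2], [466.4, 364.0], [461.9, 366.7], [466.2, 372.6], [479.7, 378.4], [464.7, 409.5], [455.0, 406.0], [455.7, 417.9]]
datum z 0.0292 2682.0
[539.87 430.95] [72.67 35.73] 2.01
[[502.8999938964844, 447.5], [504.20001220703125, 411.79998779296875], [576.7999877929688, 414.3999938964844], [575.5999755859375, 450.1000061035156]]
[[322, 261], [281, 263], [283, 334], [307, 334], [308, 322], [321, 320]] [[503.3, 446.8], [505.8, 412.0], [576.4, 415.1], [576.0, 437.1], [563.3, 437.4], [561.1, 449.0]]
```

View pics/w1z.png

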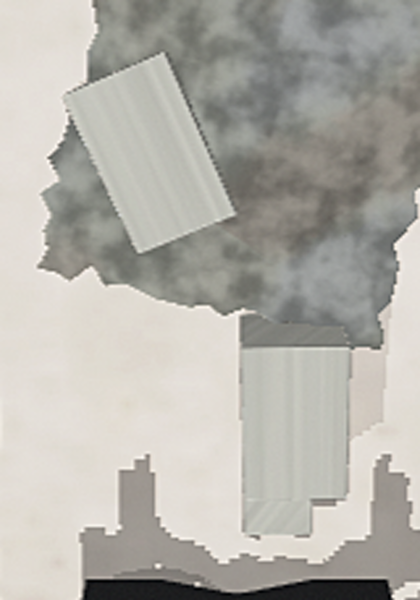

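```bash
python3 - <<'E'
from h import *
plan([0.538,0.4312,0.185],182)
E
```

```text
pose [0.4596 0.4099 0.3029] yaw -178.93 tilt [-0.0003 -0.0003] slide total [-3.152  0.793  4.716]
ang total [-0.004 -0.005 -0.234]
```

```bash
python3 -m creep '[{"slide":[-0.79,0.2,0.3],"angular":[0,0,0]},{"slide":[-0.79,0.2,0.3],"angular":[0,0,0]},{"slide":[-0.79,0.2,0.3],"angular":[0,0,0]},{"slide":[-0.79,0.2,0.3],"angular":[0,0,-0.24]},{"slide":[0,0,0.7],"angular":[0,0,0]}]'
python3 -m creep '[{"slide":[0,0,0.7],"angular":[0,0,0]},{"slide":[0,0,0.7],"angular":[0,0,0]},{"slide":[0,0,0],"angular":[0,0,0]},{"slide":[0,0,0],"angular":[0,0,0]},{"slide":[0,0,0],"angular":[0,0,0]}]'
python3 - <<'E'
from h import *
plan([0.538,0.4312,0.185],182);shot('wrist','w2')
E
```

```text
time: 2.2
tool_pos: [0.5421, 0.4332, 0.2582]
tcp_rot: [-0.056, 3.134, 0.007]
wrist_force: [0.6, 0.6, 0.5]
width: 0.995
time: 2.62
tool_pos: [0.5385, 0.432, 0.2215]
tcp_rot: [-0.058, 3.14, 0.001]
wrist_force: [0.2, -0.2, 0.5]
width: 1.0
pose [0.5385 0.432  0.2215] yaw -177.88 tilt [0.0008 0.0006] slide total [ 0.021 -0.033  1.462]
ang total [0.008 0.012 0.03 ]
```

View pics/w2.png

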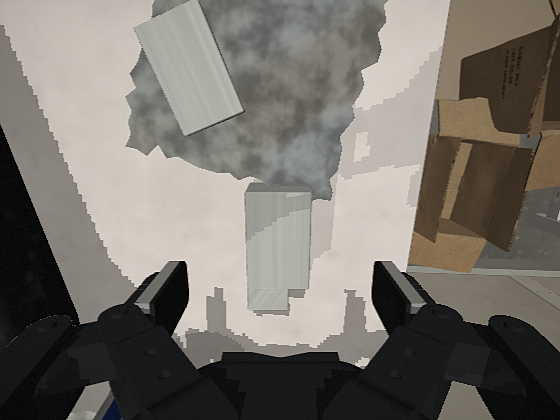

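```bash
python3 - <<'E'
from h import *
p,d,c=load('wrist','w2'); P=cloud(c,d);Z=P[...,2]
z=.030;m=np.zeros(Z.shape,np.uint8); m[170:330,230:325]=(abs(Z-z)<0.005)[170:330,230:325]
cs,_=cv2.findContours(m,cv2.RETR_EXTERNAL,cv2.CHAIN_APPROX_NONE); k=max(cs,key=cv2.contourArea)
q=cv2.approxPolyDP(k,2.5,True)[:,0,:]; print(q.tolist(), np.round(onplane(c,q,z)[:,:2]*1000,1).tolist(),np.nanmedian(Z[m>0]))
r=cv2.minAreaRect((onplane(c,k[:,0,:],z)[:,:2]*1000).astype(np.float32)); print(np.round(r[0],2),np.round(r[1],2),round(r[2],2))
E
```

```text
[[245, 191], [248, 309], [287, 309], [287, 289], [308, 287], [311, 193], [303, 190]] [[505.8, 412.8], [576.8, 415.0], [576.0, 438.0], [562.8, 437.5], [561.1, 449.6], [505.6, 447.7], [504.1, 443.4]] 0.029240362506134432
[540.4  431.21] [71.66 35.61] 2.01
```

```bash
python3 -m creep '[{"slide":[0.02,-0.03,0.6],"angular":[0,0,0]},{"slide":[0,0,0.5],"angular":[0,0,0]},{"slide":[0,0,0.36],"angular":[0,0,0]},{"slide":[0,0,0],"angular":[0,0,0]},{"slide":[0,0,0],"angular":[0,0,0]}]'
python3 -m creep '[{"slide":[0,0,0],"angular":[0,0,0]},{"slide":[0,0,0],"angular":[0,0,0]},{"slide":[0,0,0],"angular":[0,0,0]},{"slide":[0,0,0],"angular":[0,0,0]},{"slide":[0,0,0],"angular":[0,0,0]}]' 1 60
python3 -m creep '[{"slide":[0,0,0],"angular":[0,0,0]},{"slide":[0,0,0],"angular":[0,0,0]},{"slide":[0,0,0],"angular":[0,0,0]}]'
python3 - <<'E'
from h import *
plan([0.538,0.4312,0.185],182);shot('wrist','w3')
E
```

```text
time: 3.08
tool_pos: [0.5371, 0.4303, 0.1823]
tcp_rot: [0.058, -3.138, 0.003]
wrist_force: [-0.2, -0.2, -0.3]
width: 0.998
time: 3.5
tool_pos: [0.5383, 0.4311, 0.1852]
tcp_rot: [-0.059, 3.14, 0.001]
wrist_force: [0.4, 0.9, -3.9]
width: 0.409
time: 3.75
tool_pos: [0.5383, 0.4311, 0.1851]
tcp_rot: [-0.058, 3.14, 0.001]
wrist_force: [1.3, -0.4, 4.7]
width: 0.407
pose [0.5383 0.4311 0.1851] yaw -177.87 tilt [0.0013 0.0008] slide total [0.01  0.006 0.004]
ang total [0.011 0.019 0.033]
```

View pics/w3.png

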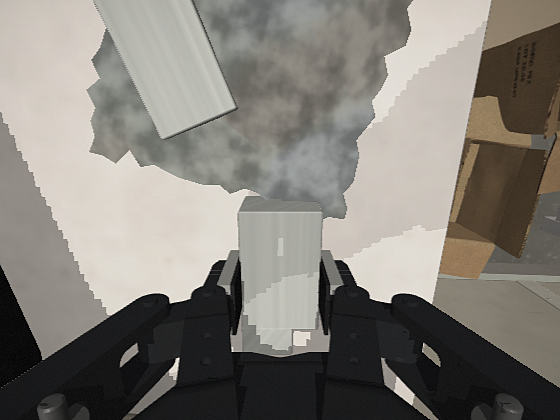

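Gripped at width 0.407, about 36 mm. Before carrying it I'll check the obstacles along the route, and measure the nest roughly.

```bash
python3 - <<'E'
from h import *
H={}
for n in('top','scene'):
    p,d,c=load(n,n+'0') if False else (np.load(f'pics/{n}0.npz')['p'],np.load(f'pics/{n}0.npz')['d'],cam(n))
    Q=cloud(c,d).reshape(-1,3); Q=Q[np.isfinite(Q).all(1)]
    Q=Q[(Q[:,2]<0.9)&(Q[:,2]>-0.02)]
    ix=((Q[:,0]-.3)//.04).astype(int); iy=((Q[:,1]+.34)//.04).astype(int)
    for a,b,z in zip(ix,iy,Q[:,2]):
        if 0<=a<11 and 0<=b<22: H.setdefault((a,b),[]).append(z)
print('max z cm; cols y from +0.5 down to -0.34 step .04, rows x .3..')
for a in range(11): print(round(.32+.04*a,2),' '.join('%3d'%(100*np.max(H[a,b])) if (a,b) in H else '  .' for b in range(21,-1,-1)))
print('min z above 12cm')
for a in range(11): print(round(.32+.04*a,2),' '.join('%3d'%(100*min([z for z in H.get((a,b),[]) if z>.12],default=0)) for b in range(21,-1,-1)))
E
```

```text
max z cm; cols y from +0.5 down to -0.34 step .04, rows x .3..
0.32   0   0   0   1   1   0   0   2   2   2   3   2   1   0   0   0   0   0   1   2   2   0
0.36   0   1   2   1   1   0   1   2   3   3   3   2   2   2   1   0   0   0   0   3   3   2
0.4   0   1   1   1   1   0   0  10  11  10  11  10   3   2   1   2   5   1   0   2  28  28
0.44   0   1   2   2   2   0  10  10  10   9   9  10  10   2   0   2   5   5   0  26  29  29
0.48   0   1   1   2   2   0  10   9   9   9   9   9  11   0   2   2   2   2   0  29  30  30
0.52   0   0   3   3   0   0  11   9   9   9   9  32  26  26  28   2  65  66  61  31  31  30
0.56   0   0   3   3   0  10  10   9   9   9   9  37  38  28  35   0  80  80  75  69  62  28
0.6   0   0   0   0   0   0  10  10   9   9   9  36  38  38  36   1  89  89  89  83  76  69
0.64   0   1   2   1   7   7  11  10  10   9  10  29  33  32   0   1  89  89  89  89  89  85
0.68   2   2   2   2  82  87  89  10  11  10  10  30  30  29   0   4   4   1  32  89  89  89
0.72   2   2   2   2   7   7  88   1   2   2   0  30  30  29   3  20  20   4   0  78  48   1
min z above 12cm
[... 321 characters left out ...]
 0   0   0   0   0   0   0   0   0   0  24  21  20
0.48   0   0   0   0   0   0   0   0   0   0   0   0   0   0   0   0   0   0   0  25  12  12
0.52   0   0   0   0   0   0   0   0   0   0   0  26  24  24  25   0  59  57  25  24  12  15
0.56   0   0   0   0   0   0   0   0   0   0   0  26  19  20  26   0  61  56  26  28  26  24
0.6   0   0   0   0   0   0   0   0   0   0   0  24  14  21  27   0  12  13  69  29  26  55
0.64   0   0   0   0   0   0   0   0   0   0   0  25  12  12   0   0  85  20  27  77  70  64
0.68   0   0   0   0  75  75  74   0   0   0   0  25  12  18   0   0   0   0  27  31  85  77
0.72   0   0   0   0   0   0  74   0   0   0   0  26  27  23   0  12  12   0   0  33  39   0
```

```bash
python3 - <<'E'
from h import *
A=np.array([0.466,-0.103])
for n in('top','scene'):
    a=np.load(f'pics/{n}0.npz'); Q=cloud(cam(n),a['d']).reshape(-1,3); Q=Q[np.isfinite(Q).all(1)]
    r=np.linalg.norm(Q[:,:2]-A,axis=1); k=(Q[:,2]>.12)&(Q[:,2]<.56)&(r<.16)
    B=np.degrees(np.arctan2(Q[:,1]-A[1],Q[:,0]-A[0]))
    for b in range(-180,180,20):
        s=k&(B>=b)&(B<b+20)
        if s.sum()>3:
            o=np.argsort(r[s])[:40:8]; print(n,b,np.round(r[s][o],3).tolist(),np.round(Q[s][o[0]],3))
    # nest top
    m=(np.abs(Q[:,0]-A[0])<.08)&(np.abs(Q[:,1]-A[1])<.08)&(Q[:,2]>.012)&(Q[:,2]<.06)
    print(n,'nest mean',Q[m].mean(0),Q[m][:,2].max())
p=np.load('pics/top0.npz')['p']; 
p=np.load('pics/scene0.npz')['p']; cv2.imwrite('pics/s0z.png',cv2.resize(p[80:300,200:400],None,fx=2.7,fy=2.7,interpolation=cv2.INTER_CUBIC)[:,:,::-1])
E
```

```text
top -100 [0.136, 0.139, 0.141, 0.143, 0.144] [ 0.487 -0.237  0.26 ]
top -80 [0.131, 0.132, 0.132, 0.132, 0.133] [ 0.524 -0.22   0.27 ]
top -60 [0.131, 0.133, 0.135, 0.136, 0.137] [ 0.533 -0.216  0.269]
top -20 [0.123, 0.129, 0.134, 0.14, 0.145] [ 0.585 -0.135  0.121]
top 20 [0.1, 0.106, 0.109, 0.111, 0.113] [ 0.544 -0.04   0.283]
top 40 [0.098, 0.1, 0.102, 0.103, 0.104] [ 0.534 -0.031  0.272]
top 60 [0.108, 0.115, 0.119, 0.122, 0.124] [ 0.52  -0.009  0.247]
top nest mean [ 0.46440327 -0.10395094  0.02113955] 0.05872252005654799
scene -100 [0.143, 0.146, 0.15, 0.153, 0.156] [ 0.475 -0.245  0.265]
scene -80 [0.138, 0.144, 0.147, 0.15, 0.152] [ 0.501 -0.236  0.279]
scene -60 [0.128, 0.148, 0.151, 0.155, 0.159] [ 0.554 -0.196  0.559]
scene 20 [0.1, 0.103, 0.104, 0.106, 0.108] [ 0.543 -0.04   0.28 ]
scene 40 [0.097, 0.099, 0.1, 0.102, 0.104] [ 0.532 -0.031  0.267]
scene 60 [0.11, 0.118, 0.125, 0.129, 0.134] [ 0.519 -0.007  0.249]
scene nest mean [ 0.45162346 -0.11436311  0.02402507] 0.052087452029777714
```

View pics/s0z.png

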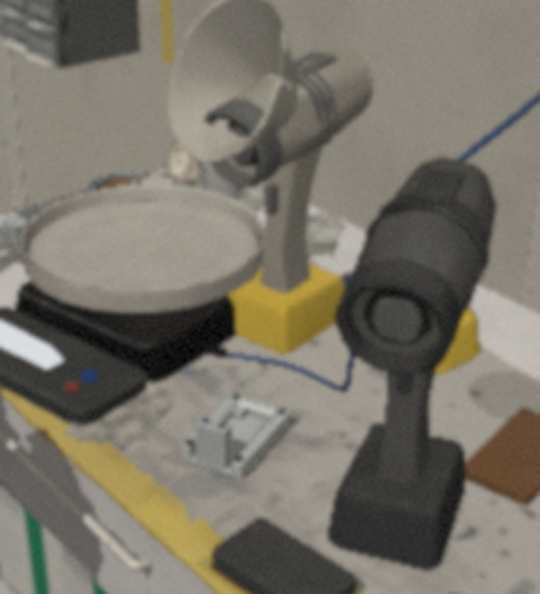

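The nest reads clear of both meter heads: 97 mm from its axis on the far-left diagonal and about 130 mm on the right. I'll lift, carry over the balance's near side, and look at the nest from (0.40, 0.03).

```bash
python3 -m creep '[{"slide":[0,0,-0.4],"angular":[0,0,0]},{"slide":[0,0,-0.9],"angular":[0,0,0]},{"slide":[0,0,-1],"angular":[0,0,0]},{"slide":[0,0,-1],"angular":[0,0,0]},{"slide":[0,0,-1],"angular":[0,0,0]}]'
python3 -m creep '[{"slide":[0.2,-0.4,-0.6],"angular":[0,0,0]},{"slide":[0.36,-0.9,-0.6],"angular":[0,0,0]},{"slide":[0.36,-0.9,-0.6],"angular":[0,0,0]},{"slide":[0.36,-0.9,0],"angular":[0,0,0]},{"slide":[0.36,-0.9,0],"angular":[0,0,0]}]'
python3 -m creep '[{"slide":[0.36,-0.9,0],"angular":[0,0,0]},{"slide":[0.36,-0.9,0],"angular":[0,0,0]},{"slide":[0.36,-0.9,0],"angular":[0,0,0]},{"slide":[0.36,-0.9,0],"angular":[0,0,0]},{"slide":[0.36,-0.9,0],"angular":[0,0,0]}]'
python3 - <<'E'
from h import *
plan([0.40,0.03,0.34],182);s=bot.read_state();print(s['width'],np.round(s['q'],2),np.round(s['wrist_force'],1))
E
```

```text
time: 4.22
tool_pos: [0.5368, 0.4302, 0.2908]
tcp_rot: [0.058, -3.137, 0.004]
wrist_force: [0.7, 1.1, -4.3]
width: 0.406
time: 4.63
tool_pos: [0.4997, 0.3284, 0.337]
tcp_rot: [0.059, -3.141, -0.0]
wrist_force: [0.0, -0.6, -4.0]
width: 0.403
time: 5.05
tool_pos: [0.4582, 0.2139, 0.3353]
tcp_rot: [0.059, -3.138, 0.002]
wrist_force: [0.7, -0.6, -3.7]
width: 0.407
pose [0.4582 0.2139 0.3353] yaw -177.86 tilt [-0.0032 -0.0011] slide total [ 2.603 -7.265 -0.172]
ang total [-0.014 -0.046  0.035]
0.40665093912720934 [ 0.39 -0.    2.03  0.    1.11 -1.22] [ 0.7 -0.6 -3.7]
```

```bash
python3 -m creep '[{"slide":[0.32,-0.9,0],"angular":[0,0,0]},{"slide":[0.32,-0.9,0],"angular":[0,0,0]},{"slide":[0.32,-0.9,0],"angular":[0,0,0]},{"slide":[0.32,-0.9,0],"angular":[0,0,0]},{"slide":[0.32,-0.9,0],"angular":[0,0,0]}]'
python3 -m creep '[{"slide":[0.32,-0.9,0],"angular":[0,0,0]},{"slide":[0.32,-0.9,0],"angular":[0,0,0]},{"slide":[0.32,-0.9,0],"angular":[0,0,0]},{"slide":[0,0,0],"angular":[0,0,0]},{"slide":[0,0,0],"angular":[0,0,0]}]'
python3 -m creep '[{"slide":[0,0,0],"angular":[0,0,0]}]'
python3 - <<'E'
from h import *
plan([0.40,0.03,0.34],182);s=bot.read_state();print(s['width'],np.round(s['q'],2),np.round(s['wrist_force'],1));shot('wrist','w4')
E
```

```text
time: 5.47
tool_pos: [0.4224, 0.1003, 0.3355]
tcp_rot: [0.059, -3.138, 0.001]
wrist_force: [1.1, -0.2, -4.0]
width: 0.407
time: 5.88
tool_pos: [0.4013, 0.0322, 0.3357]
tcp_rot: [0.054, -3.139, -0.0]
wrist_force: [-0.0, 0.7, -4.2]
width: 0.401
time: 5.97
tool_pos: [0.402, 0.0331, 0.3361]
tcp_rot: [0.057, -3.14, -0.001]
wrist_force: [-0.3, -0.2, -4.0]
width: 0.406
pose [0.402  0.0331 0.3361] yaw -177.91 tilt [-0.0011  0.0006] slide total [ 0.087 -0.122 -0.154]
ang total [ 0.009 -0.016  0.021]
0.4055359845676879 [ 0.02 -0.22  2.22  0.    1.13 -1.59] [-0.3 -0.2 -4. ]
```

View pics/w4.png

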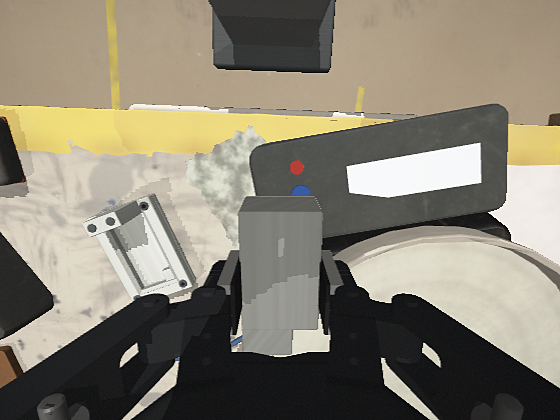

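The nest is at about (140,245), with its far-left corner just behind the gripper linkage. I'll zoom in and pull features from it.

```bash
python3 - <<'E'
from h import *
p,d,c=load('wrist','w4'); P=cloud(c,d)
v=cv2.resize(p[180:310,70:205],None,fx=4.6,fy=4.6,interpolation=cv2.INTER_CUBIC)[:,:,::-1].copy()
cv2.imwrite('pics/w4z.png',v)
Z=P[180:310,70:205,2]; h=np.clip((Z)/.055*255,0,255); h[np.isnan(h)]=0
cv2.imwrite('pics/w4h.png',cv2.resize(cv2.applyColorMap(h.astype(np.uint8),cv2.COLORMAP_JET),None,fx=4.6,fy=4.6,interpolation=cv2.INTER_NEAREST))
E
```

```text
(no output)
```

View pics/w4z.png

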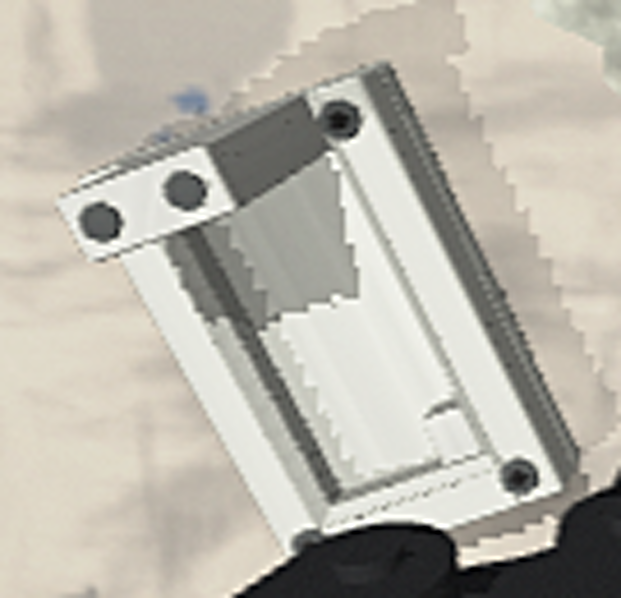

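View pics/w4h.png

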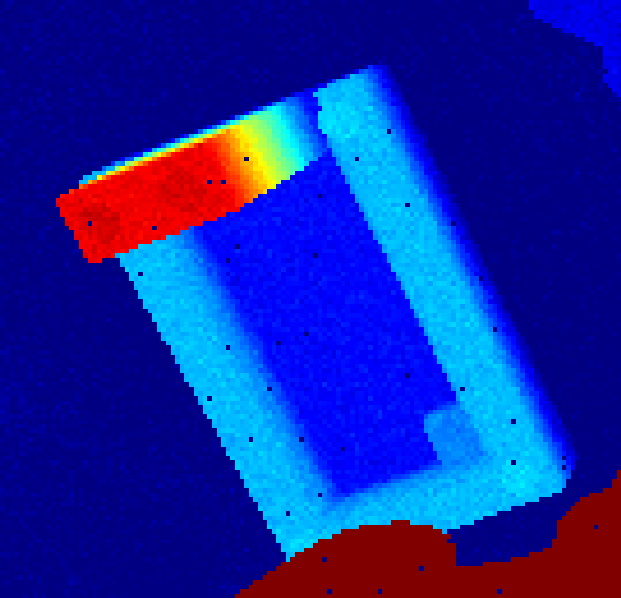

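```bash
cat >> h.py <<'E'
def edge(img,a,b,w=3.0,n=60):
    """refine straight edge near a-b (pixels); returns two refined end points and residual"""
    g=cv2.cvtColor(img,cv2.COLOR_RGB2GRAY).astype(np.float32); g=cv2.GaussianBlur(g,(0,0),0.7)
    a,b=np.array(a,float),np.array(b,float); t=(b-a)/np.linalg.norm(b-a); nn=np.array([-t[1],t[0]])
    s=np.linspace(.05,.95,n)[:,None]; o=np.arange(-w,w+.01,.25)
    X=(a+s*(b-a))[:,None,:]+o[None,:,None]*nn
    v=cv2.remap(g,X[...,0].astype(np.float32),X[...,1].astype(np.float32),cv2.INTER_LINEAR)
    G=np.abs(np.gradient(v,axis=1)); i=G.argmax(1); ok=G.max(1)>1.0
    off=(G*o).sum(1)*0+o[i]; pts=(a+s*(b-a))+off[:,None]*nn; pts=pts[ok]
    for _ in range(3):
        l=cv2.fitLine(pts.astype(np.float32),cv2.DIST_HUBER,0,.01,.01).ravel(); e=(pts-l[2:])@np.array([-l[1],l[0]]); k=abs(e)<1.0
        if k.sum()>8: pts=pts[k]
    f=lambda q:l[2:]+l[:2]*np.dot(q-l[2:],l[:2])
    return f(a),f(b),np.std(e[k]),len(pts)
E
cat > nest.py <<'E'
from h import *
def zz(x,y,s=4.6,x0=70,y0=180): return np.array([(x+.5)/s-.5+x0,(y+.5)/s-.5+y0])
p,d,c=load('wrist','w4')
L={'+y outer z18':((378,95),(555,475),.018),'-y outer z18':((130,275),(275,530),.018),
'stop front top z50':((100,260),(232,209),.050),'stop back top':((62,198),(205,147),.05),'+x floor z8':((345,494),(435,464),.008),'-y floor z8':((215,255),(325,475),.008),
'+x flare':((335,520),(480,478),.018), '+y inner':((350,185),(480,440),.018)}
for k,(a,b,z) in L.items():
    A,B,e,n=edge(p,zz(*a),zz(*b)); W=onplane(c,[A,B],z)[:,:2]*1000; dv=W[1]-W[0]
    th=np.arctan2(dv[1],dv[0]); print(k,np.round(W,1).tolist(),'ang',round(np.degrees(th),2),'res',round(e,2),n)
    t=np.radians(TH) if (TH:=globals().get('TH')) else np.radians(23)
    for nm,v in(('x',np.array([np.cos(t),np.sin(t)])),('y',np.array([-np.sin(t),np.cos(t)]))): print('   ',nm,np.round(W@v,2))
E
python3 nest.py
```

```text
+y outer z18 [[409.4, -90.1], [494.7, -55.0]] ang 22.34 res 0.19 60
    x [341.69 433.84]
    y [-242.89 -243.94]
-y outer z18 [[450.2, -144.3], [511.1, -119.5]] ang 22.16 res 0.15 60
    x [358.   423.79]
    y [-308.72 -309.69]
stop front top z50 [[434.0, -130.2], [423.4, -104.0]] ang 111.97 res 0.23 37
    x [348.57 349.08]
    y [-289.44 -261.13]
stop back top [[422.3, -135.7], [410.5, -108.0]] ang 112.93 res 0.16 43
    x [335.69 335.73]
    y [-289.87 -259.78]
+x floor z8 [[508.7, -106.9], [500.2, -85.4]] ang 111.56 res 0.21 54
    x [426.47 427.05]
    y [-297.13 -274.07]
-y floor z8 [[448.8, -131.1], [501.2, -109.7]] ang 22.15 res 0.17 52
    x [361.91 418.5 ]
    y [-296.03 -296.87]
+x flare [[511.6, -104.1], [494.3, -72.7]] ang 118.91 res 0.44 28
    x [430.23 426.54]
    y [-295.7  -260.08]
+y inner [[428.3, -95.7], [486.9, -71.8]] ang 22.25 res 0.19 41
    x [356.87 420.12]
    y [-255.49 -256.32]
```

```bash
sed -i 's/^p,d,c=load/TH=22.2\np,d,c=load/; s/t=np.radians(TH) if .*$/t=np.radians(TH)/' nest.py; python3 nest.py | grep -v "^[+s-].*zzz"; python3 - <<'E'
from h import *
p,d,c=load('wrist','w4');P=cloud(c,d)
print('bench z',np.nanmedian(P[200:230,40:80,2]), 'rim',np.nanmedian(P[236:270,111:119,2]))
E
```

```text
+y outer z18 [[409.4, -90.1], [494.7, -55.0]] ang 22.34 res 0.19 60
    x [345.05 437.21]
    y [-238.09 -237.86]
-y outer z18 [[450.2, -144.3], [511.1, -119.5]] ang 22.16 res 0.15 60
    x [362.27 428.07]
    y [-303.69 -303.74]
stop front top z50 [[434.0, -130.2], [423.4, -104.0]] ang 111.97 res 0.23 37
    x [352.58 352.69]
    y [-284.54 -256.23]
stop back top [[422.3, -135.7], [410.5, -108.0]] ang 112.93 res 0.16 43
    x [339.71 339.33]
    y [-285.15 -255.07]
+x floor z8 [[508.7, -106.9], [500.2, -85.4]] ang 111.56 res 0.21 54
    x [430.58 430.84]
    y [-291.15 -268.08]
-y floor z8 [[448.8, -131.1], [501.2, -109.7]] ang 22.15 res 0.17 52
    x [366.01 422.6 ]
    y [-290.95 -290.99]
+x flare [[511.6, -104.1], [494.3, -72.7]] ang 118.91 res 0.44 28
    x [434.31 430.13]
    y [-289.66 -254.1 ]
+y inner [[428.3, -95.7], [486.9, -71.8]] ang 22.25 res 0.19 41
    x [360.4  423.66]
    y [-250.49 -250.43]
bench z -5.18346335136588e-05 rim 0.016501773267248665
```

```bash
python3 - <<'E'
from h import *
def zz(x,y,s=4.6,x0=70,y0=180): return np.array([(x+.5)/s-.5+x0,(y+.5)/s-.5+y0])
p,d,c=load('wrist','w4');t=np.radians(22.2)
for k,a,b,z in[('+x outer',(455,531),(555,493),.018),('-x outer',(322,92),(368,68),.018),('floor+x',(345,494),(435,464),.008),('wall top',(340,503),(436,470),.015),('flaretop',(345,517),(470,478),.018),('floor+x z15?',(345,494),(435,464),.015),('stop side top +y',(207,147),(240,207),.05),('stop side top -y',(60,200),(93,262),.05)]:
    A,B,e,n=edge(p,zz(*a),zz(*b),w=1.5); W=onplane(c,[A,B],z)[:,:2]*1000
    print(k,'x',np.round(W@[np.cos(t),np.sin(t)],1),'y',np.round(W@[-np.sin(t),np.cos(t)],1),round(e,2),n, np.round((np.array([A,B])-[70,180]+.5)*4.6-.5,0).tolist())
P=cloud(c,d); Q=P[180:310,70:205].reshape(-1,3); Q=Q[np.isfinite(Q[:,2])]; X=(Q@[np.cos(t),np.sin(t),0])*1000; Y=(Q@[-np.sin(t),np.cos(t),0])*1000
m=(Q[:,2]>.045)&(Q[:,2]<.06); print('stop top z',np.median(Q[m,2]),'x',np.percentile(X[m],[1,5,95,99]),'y',np.percentile(Y[m],[1,99]))
m=(Q[:,2]>.013)&(Q[:,2]<.021)&(X>345)&(X<437);print('rim x',np.percentile(X[m],[.5,99.5]),'y',np.percentile(Y[m],[.5,99.5]),np.median(Q[m,2]))
m=(Q[:,2]>.003)&(Q[:,2]<.009)&(X>352)&(X<440)&(Y<-250)&(Y>-292);print('floor',np.median(Q[m,2]),'x',np.percentile(X[m],[.5,99.5]),'y',np.percentile(Y[m],[.5,99.5]))
E
```

```text
+x outer x [440.8 441.2] y [-265.  -239.9] 0.18 60 [[453.0, 525.0], [555.0, 492.0]]
-x outer x [339.4 339.8] y [-246.4 -235.4] 0.19 54 [[321.0, 88.0], [369.0, 72.0]]
floor+x x [430.6 430.8] y [-291.2 -268.1] 0.13 53 [[347.0, 501.0], [437.0, 471.0]]
wall top x [428. 428.] y [-288.4 -264.3] 0.18 60 [[340.0, 503.0], [436.0, 470.0]]
flaretop x [432.3 432. ] y [-287.3 -256.3] 0.25 43 [[347.0, 524.0], [471.0, 480.0]]
floor+x z15? x [428.  428.3] y [-286.6 -264.1] 0.13 53 [[347.0, 501.0], [437.0, 471.0]]
stop side top +y x [340.3 352.9] y [-255.2 -255.4] 0.19 60 [[205.0, 148.0], [237.0, 209.0]]
stop side top -y x [340.3 352. ] y [-286.8 -283.5] 0.42 42 [[56.0, 204.0], [102.0, 253.0]]
stop top z 0.049208822711380995 x [339.32534858 339.77408257 352.43682639 353.07255086] y [-287.10250336 -255.57606421]
rim x [345.80221063 436.3574912 ] y [-305.07193953 -238.17732376] 0.016837548621719378
floor 0.007206986119419279 x [355.07229696 428.24579889] y [-291.86846716 -256.43071593]
```

Both axes agree. From the outer edges, stop and end wall, the nest origin is about (0.4573, -0.1062) with a yaw of 22.2°. I'll move over it and turn.

```bash
python3 - <<'E'
from h import *
plan([0.4626,-0.104,0.30],202.2)
E
```

```text
pose [0.4023 0.0334 0.3363] yaw -177.86 tilt [-0.0009  0.0004] slide total [-2.206 -5.583  1.447]
ang total [ 0.009 -0.011 -5.016]
```

```bash
python3 -m creep '[{"slide":[0,-0.93,0],"angular":[0,0,0]},{"slide":[0,-0.93,0],"angular":[0,0,0]},{"slide":[-0.2,-0.93,0],"angular":[0,0,0]},{"slide":[-0.5,-0.93,0],"angular":[0,0,0]},{"slide":[-0.5,-0.93,0.2],"angular":[0,0,0]}]'
python3 -m creep '[{"slide":[-0.5,-0.93,0.4],"angular":[0,0,0]},{"slide":[-0.5,0,0.4],"angular":[0,0,0]},{"slide":[0,0,0.4],"angular":[0,0,-1]},{"slide":[0,0,0],"angular":[0,0,-1]},{"slide":[0,0,0],"angular":[0,0,-1]}]'
python3 -m creep '[{"slide":[0,0,0],"angular":[0,0,-1]},{"slide":[0,0,0],"angular":[0,0,-1]},{"slide":[0,0,0],"angular":[0,0,0]},{"slide":[0,0,0],"angular":[0,0,0]},{"slide":[0,0,0],"angular":[0,0,0]}]'
python3 - <<'E'
from h import *
plan([0.4626,-0.104,0.241],202.2);s=bot.read_state();print(s['width'],np.round(s['q'],2),np.round(s['wrist_force'],1))
E
```

```text
time: 6.43
tool_pos: [0.4378, -0.0822, 0.3324]
tcp_rot: [-0.061, 3.139, -0.0]
wrist_force: [0.8, 0.4, -4.5]
width: 0.4
time: 6.85
tool_pos: [0.4629, -0.1035, 0.3001]
tcp_rot: [0.393, -3.114, -0.003]
wrist_force: [0.5, 0.1, -3.8]
width: 0.404
time: 7.27
tool_pos: [0.463, -0.1038, 0.3015]
tcp_rot: [0.602, -3.083, -0.0]
wrist_force: [-0.1, 0.6, -4.5]
width: 0.405
pose [ 0.463  -0.1038  0.3015] yaw -157.91 tilt [-0.0003  0.0002] slide total [ 0.016 -0.003  2.421]
ang total [ 0.004 -0.003 -0.027]
0.4049239665850637 [-0.27 -0.03  2.13  0.    1.04 -2.23] [-0.1  0.6 -4.5]
```

```bash
python3 -m creep '[{"slide":[0.02,0,0.6],"angular":[0,0,0]},{"slide":[0,0,0.7],"angular":[0,0,0]},{"slide":[0,0,0.6],"angular":[0,0,0]},{"slide":[0,0,0.4],"angular":[0,0,0]},{"slide":[0,0,0.12],"angular":[0,0,0]}]'
python3 -m creep '[{"slide":[0,0,0],"angular":[0,0,0]},{"slide":[0,0,0],"angular":[0,0,0]}]'
python3 - <<'E'
from h import *
plan([0.4626,-0.104,0.241],202.2);shot('wrist','w5');shot('top','t5')
p,d,c=load('wrist','w5');cv2.imwrite('pics/w5z.png',cv2.resize(p[140:340,180:380],None,fx=3,fy=3,interpolation=cv2.INTER_CUBIC)[:,:,::-1])
p,d,c=load('top','t5');cv2.imwrite('pics/t5z.png',cv2.resize(p[190:270,280:370],None,fx=6,fy=6,interpolation=cv2.INTER_CUBIC)[:,:,::-1])
E
```

```text
time: 7.68
tool_pos: [0.4613, -0.1041, 0.2393]
tcp_rot: [0.602, -3.08, -0.003]
wrist_force: [-0.6, 0.4, -4.7]
width: 0.407
time: 7.85
tool_pos: [0.4626, -0.1046, 0.2416]
tcp_rot: [-0.602, 3.083, -0.0]
wrist_force: [0.7, -0.5, -4.2]
width: 0.404
pose [ 0.4626 -0.1046  0.2416] yaw -157.88 tilt [ 0.0006 -0.0002] slide total [-0.007  0.022  0.025]
ang total [-0.005  0.007 -0.021]
```

View pics/w5.png

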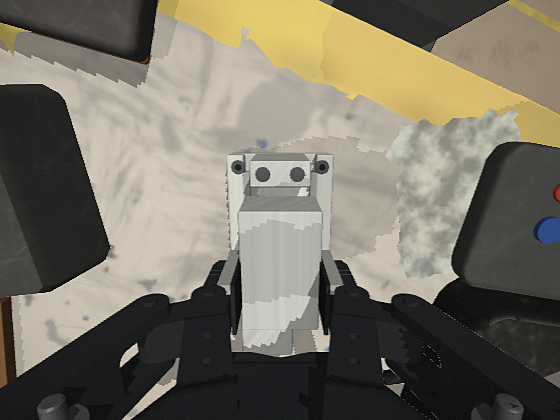

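View pics/w5z.png

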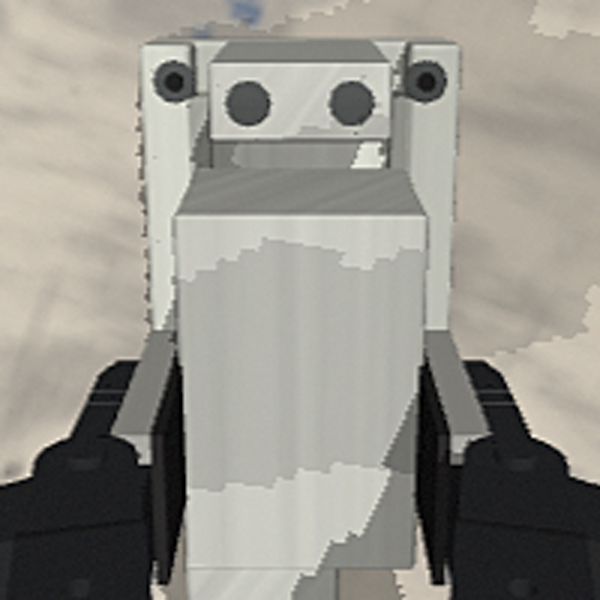

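View pics/t5z.png

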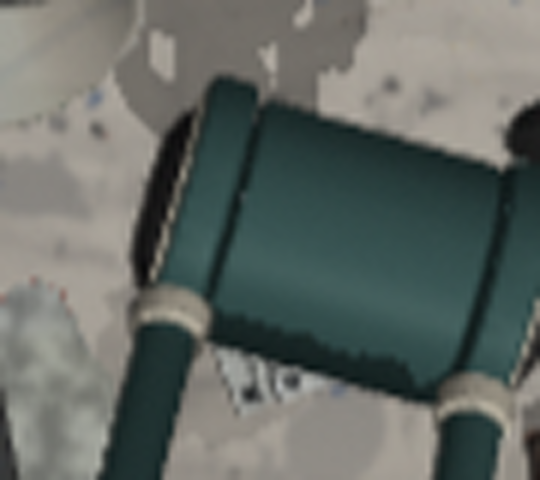

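The view shows the stop square in front of the block's end. The stop's front top edge is at zoom row 138 (v≈186) and the block's lower end edge at zoom row 168 (v≈196). I'll measure the gap and the lateral offset.

```bash
python3 - <<'E'
from h import *
p,d,c=load('wrist','w5'); zz=lambda x,y:np.array([(x+.5)/3-.5+180,(y+.5)/3-.5+140])
t=np.radians(22.2); zb=.2416-.185
def rep(k,a,b,z,w=2):
    A,B,e,n=edge(p,zz(*a),zz(*b),w=w); W=onplane(c,[A,B],z)[:,:2]*1000; dv=W[1]-W[0]
    print(k,'X',np.round(W@[np.cos(t),np.sin(t)],2),'Y',np.round(W@[-np.sin(t),np.cos(t)],2),'ang',round(np.degrees(np.arctan2(dv[1],dv[0])),2),round(e,2),n)
rep('stop front top',(215,138),(388,138),.05)
rep('stop back top',(212,62),(386,62),.05)
rep('stop side L',(210,66),(211,134),.05); rep('stop side R',(389,66),(390,134),.05)
rep('blk bottom edge',(206,169),(396,169),zb); rep('blk top edge',(180,215),(424,215),zb+.03)
rep('blk top L',(177,220),(183,400),zb+.03); rep('blk top R',(426,220),(418,370),zb+.03)
rep('blk face L',(177,210),(203,172),zb+.015);rep('blk face R',(425,210),(399,172),zb+.015)
rep('rim L',(143,80),(150,320),.018);rep('rim R',(460,80),(449,320),.018); rep('rim back',(150,42),(205,42),.018);rep('rim back R',(400,42),(455,42),.018)
E
```

```text
stop front top X [352.43 352.5 ] Y [-286.82 -256.52] ang 112.08 0.12 53
stop back top X [339.35 339.41] Y [-286.98 -257.17] ang 112.08 0.11 60
stop side L X [340.03 351.85] Y [-286.84 -287.43] ang 19.35 0.37 58
stop side R X [340.08 351.9 ] Y [-256.49 -256.24] ang 23.41 0.14 60
blk bottom edge X [356.21 356.27] Y [-287.86 -255.67] ang 112.09 0.19 55
blk top edge X [356.23 356.29] Y [-288.53 -254.78] ang 112.09 0.1 60
blk top L X [357.02 384.41] Y [-289.96 -289.14] ang 23.93 0.42 56
blk top R X [357.04 379.71] Y [-253.93 -254.3 ] ang 21.28 0.32 51
blk face L X [359.6  353.12] Y [-291.09 -287.76] ang 174.97 0.2 57
blk face R X [359.81 353.24] Y [-252.76 -255.8 ] ang -132.95 0.22 60
rim L X [346.6 399.8] Y [-304.45 -304.47] ang 22.17 0.39 47
rim R X [346.69 399.95] Y [-239.52 -239.18] ang 22.57 0.29 60
rim back X [339.37 339.31] Y [-302.59 -291.34] ang 112.52 0.12 46
rim back R X [339.41 339.45] Y [-251.46 -240.21] ang 112.0 0.18 53
```

The gap to the stop is 3.8 mm (1.5 mm when centred), and lateral offset and yaw match within 0.2 mm and 0.1°. I'll shift 1.3 mm towards the stop and lower.

```bash
python3 -m creep '[{"slide":[0.052,0,0.2],"angular":[0,0,0]},{"slide":[0,0,0.4],"angular":[0,0,0]},{"slide":[0,0,0.4],"angular":[0,0,0]},{"slide":[0,0,0.25],"angular":[0,0,0]},{"slide":[0,0,0.1],"angular":[0,0,0]}]'
python3 -m creep '[{"slide":[0,0,0.1],"angular":[0,0,0]},{"slide":[0,0,0.06],"angular":[0,0,0]},{"slide":[0,0,0.06],"angular":[0,0,0]},{"slide":[0,0,0.06],"angular":[0,0,0]}]'
python3 -m creep '[{"slide":[0,0,0.05],"angular":[0,0,0]},{"slide":[0,0,0.05],"angular":[0,0,0]},{"slide":[0,0,0],"angular":[0,0,0]}]'
python3 - <<'E'
from h import *
plan([0.4626,-0.104,0.193],202.2);s=bot.read_state();print(s['width'],np.round(s['wrist_force'],1),np.round(s['torque'],2))
E
```

```text
time: 8.37
tool_pos: [0.4602, -0.1048, 0.2056]
tcp_rot: [0.602, -3.081, -0.002]
wrist_force: [-0.4, 0.1, -4.1]
width: 0.403
time: 8.7
tool_pos: [0.4612, -0.1051, 0.2005]
tcp_rot: [-0.603, 3.083, -0.0]
wrist_force: [-0.5, -0.8, -3.8]
width: 0.405
time: 8.95
tool_pos: [0.461, -0.105, 0.1978]
tcp_rot: [0.603, -3.083, -0.0]
wrist_force: [-0.5, 0.0, -4.6]
width: 0.404
pose [ 0.461  -0.105   0.1978] yaw -157.87 tilt [-0.0001  0.    ] slide total [-0.075  0.012  0.193]
ang total [ 0.001 -0.002 -0.017]
0.40404116109804583 [-0.5  0.  -4.6] [ 0.01 -0.01  0.02]
```

The block's underside is at about 13 mm, already inside the pocket below the flare, and there's no contact force. I'll finish the lowering gently.

```bash
python3 -m creep '[{"slide":[0,0,0.05],"angular":[0,0,0]},{"slide":[0,0,0.05],"angular":[0,0,0]},{"slide":[0,0,0.04],"angular":[0,0,0]},{"slide":[0,0,0],"angular":[0,0,0]}]'
python3 -m creep '[{"slide":[0,0,0.03],"angular":[0,0,0]},{"slide":[0,0,0.02],"angular":[0,0,0]},{"slide":[0,0,0],"angular":[0,0,0]},{"slide":[0,0,0],"angular":[0,0,0]}]'
```

```text
time: 9.28
tool_pos: [0.4609, -0.105, 0.1942]
tcp_rot: [0.603, -3.083, -0.0]
wrist_force: [-0.9, -0.0, -3.6]
width: 0.404
time: 9.62
tool_pos: [0.461, -0.105, 0.1932]
tcp_rot: [0.603, -3.083, 0.0]
wrist_force: [0.2, 0.3, -4.6]
width: 0.405
```

```bash
python3 -m creep '[{"slide":[0,0,0.02],"angular":[0,0,0]},{"slide":[0,0,0.02],"angular":[0,0,0]},{"slide":[0,0,0],"angular":[0,0,0]},{"slide":[0,0,0],"angular":[0,0,0]}]'
python3 - <<'E'
from h import *
plan([0.4626,-0.104,0.193],202.2);s=bot.read_state();print(s['time'],np.round(s['wrist_force'],1))
E
```

```text
time: 9.95
tool_pos: [0.4611, -0.1051, 0.1931]
tcp_rot: [0.603, -3.083, -0.0]
wrist_force: [-3.3, 0.6, 4.9]
width: 0.406
pose [ 0.4611 -0.1051  0.1931] yaw -157.87 tilt [-0.0002  0.    ] slide total [-0.07   0.017  0.003]
ang total [ 0.002 -0.003 -0.016]
9.95 [-3.3  0.6  4.9]
```

Contact: the vertical force went from -4.6 to +4.9 N at TCP z = 0.193, exactly the floor height. I'll release, rise and check.

```bash
python3 -m creep '[{"slide":[0,0,-0.02],"angular":[0,0,0]},{"slide":[0,0,0],"angular":[0,0,0]},{"slide":[0,0,0],"angular":[0,0,0]},{"slide":[0,0,0],"angular":[0,0,0]},{"slide":[0,0,0],"angular":[0,0,0]}]' -1
python3 -m creep '[{"slide":[0,0,0],"angular":[0,0,0]},{"slide":[0,0,-0.5],"angular":[0,0,0]},{"slide":[0,0,-1],"angular":[0,0,0]},{"slide":[0,0,-1],"angular":[0,0,0]},{"slide":[0,0,-1],"angular":[0,0,0]}]'
python3 -m creep '[{"slide":[0.3,0,-0.9],"angular":[0,0,0]},{"slide":[0,0,0],"angular":[0,0,0]},{"slide":[0,0,0],"angular":[0,0,0]}]'
python3 - <<'E'
from h import *
plan([0.4626,-0.104,0.193],202.2);p,d,c=shot('wrist','w6')
cv2.imwrite('pics/w6z.png',cv2.resize(p[100:350,180:380],None,fx=2.4,fy=2.4,interpolation=cv2.INTER_CUBIC)[:,:,::-1])
E
```

```text
time: 10.37
tool_pos: [0.4612, -0.1051, 0.1928]
tcp_rot: [-0.603, 3.083, -0.0]
wrist_force: [-0.7, 0.1, 0.1]
width: 1.003
time: 10.78
tool_pos: [0.4607, -0.1049, 0.2807]
tcp_rot: [0.603, -3.082, -0.001]
wrist_force: [0.5, -1.1, 0.5]
width: 0.998
time: 11.03
tool_pos: [0.4546, -0.1081, 0.3043]
tcp_rot: [-0.602, 3.08, -0.003]
wrist_force: [0.7, 0.2, -0.1]
width: 1.0
pose [ 0.4546 -0.1081  0.3043] yaw -157.88 tilt [ 0.0037 -0.0011] slide total [-0.343  0.042  4.452]
ang total [-0.035  0.044 -0.021]
```

View pics/w6z.png

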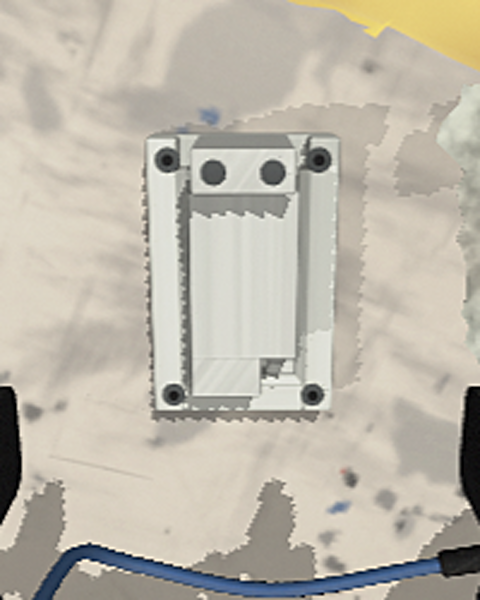

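The datum block is in the pocket with its notch around the key, at the lower right in the picture. I'll measure it properly with the arm at rest.

```bash
python3 -m creep '[{"slide":[0,0,0],"angular":[0,0,0]},{"slide":[0,0,0],"angular":[0,0,0]}]'
python3 - <<'E'
from h import *
p,d,c=shot('wrist','w7'); P=cloud(c,d); t=np.radians(22.2)
cv2.imwrite('pics/w7z.png',cv2.resize(p[140:290,220:340],None,fx=4,fy=4,interpolation=cv2.INTER_CUBIC)[:,:,::-1])
Q=P[140:290,220:340].reshape(-1,3); Q=Q[np.isfinite(Q[:,2])];X=Q@[np.cos(t),np.sin(t),0]*1000;Y=Q@[-np.sin(t),np.cos(t),0]*1000
m=(Q[:,2]>.033)&(Q[:,2]<.042);m&=(X>360)&(X<420)&(Y<-256)&(Y>-287)
A=np.c_[X[m],Y[m],np.ones(m.sum())]; k=np.linalg.lstsq(A,Q[m,2]*1000,rcond=None)[0]; print('top z',np.median(Q[m,2]),'slopes',k[:2],m.sum())
m=(Q[:,2]>.013)&(Q[:,2]<.021);print('rim z',np.median(Q[m,2]))
plan([0,0,0])
E
```

```text
time: 11.25
tool_pos: [0.4535, -0.1076, 0.3011]
tcp_rot: [0.603, -3.081, -0.002]
wrist_force: [0.1, 0.1, -0.7]
width: 0.996
top z 0.03726202461580713 slopes [-0.00046147 -0.00063937] 2695
rim z 0.017085315490419528
pose [ 0.4535 -0.1076  0.3011] yaw -157.86 tilt [-0.0028  0.0008] slide total [15.155 10.801 12.099]
```

View pics/w7z.png

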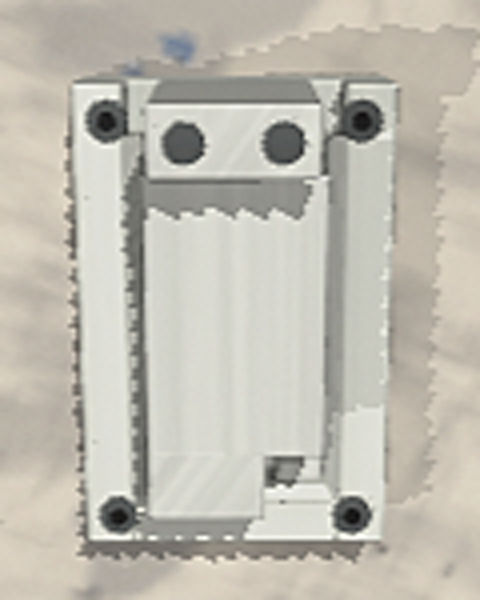

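```bash
python3 - <<'E'
from h import *
p,d,c=load('wrist','w7'); zz=lambda x,y:np.array([(x+.5)/4-.5+220,(y+.5)/4-.5+140]); t=np.radians(22.2)
def rep(k,a,b,z,w=2):
    A,B,e,n=edge(p,zz(*a),zz(*b),w=w); W=onplane(c,[A,B],z)[:,:2]*1000; dv=W[1]-W[0]
    print(k,'X',np.round(W@[np.cos(t),np.sin(t)],2),'Y',np.round(W@[-np.sin(t),np.cos(t)],2),'ang',round(np.degrees(np.arctan2(dv[1],dv[0])),2),round(e,2),n)
rep('stop front',(150,180),(318,178),.05);rep('stop back',(152,103),(316,103),.05)
rep('stop L',(148,108),(151,176),.05);rep('stop R',(321,108),(322,174),.05)
rep('datum L',(146,230),(148,510),.038);rep('datum R',(326,215),(323,450),.038);rep('datum +x',(150,517),(258,515),.038);rep('notch',(265,465),(263,510),.038);
rep('rim L',(76,100),(84,520),.018);rep('rim R',(396,100),(382,520),.018);rep('rim +x',(130,542),(370,540),.018);rep('rim -x',(80,80),(145,80),.018)
E
```

```text
stop front X [352.13 352.3 ] Y [-286.96 -256.74] ang 111.87 0.15 58
stop back X [339.26 339.31] Y [-286.34 -257.29] ang 112.1 0.1 60
stop L X [340.14 352.34] Y [-287.1 -287.5] ang 20.33 0.15 60
stop R X [340.19 352.04] Y [-256.57 -256.49] ang 22.61 0.21 60
datum L X [365.09 423.89] Y [-289.42 -289.58] ang 22.04 0.34 60
datum R X [362.2  410.72] Y [-254.7  -253.88] ang 23.17 0.32 60
datum +x X [426.02 425.05] Y [-289.33 -267.18] ang 114.73 0.45 56
notch X [413.97 423.89] Y [-265.85 -266.73] ang 17.11 0.36 59
rim L X [342.67 435.95] Y [-304.71 -304.74] ang 22.18 0.4 58
rim R X [342.75 436.16] Y [-239.54 -239.11] ang 22.46 0.29 58
rim +x X [440.64 440.96] Y [-295.51 -241.71] ang 111.85 0.14 54
rim -x X [339.59 338.48] Y [-302.94 -289.88] ang 117.1 0.26 51
```

The checks agree. The datum top is 20.2 mm above the rim (20.0 expected) and level, and its origin reads within about 0.2 mm of the pocket centre. Next is the gauge block.

```bash
python3 -m creep '[{"slide":[0.03,0.94,-0.27],"angular":[0,0,0]},{"slide":[0.03,0.94,-0.27],"angular":[0,0,0]},{"slide":[0.03,0.94,-0.27],"angular":[0,0,0]},{"slide":[0.03,0.94,-0.27],"angular":[0,0,0]},{"slide":[0.03,0.94,-0.27],"angular":[0,0,0]}]'
python3 -m creep '[{"slide":[-0.49,0.9,0],"angular":[0,0,0]},{"slide":[-0.49,0.9,0],"angular":[0,0,0]},{"slide":[-0.49,0.9,0],"angular":[0,0,0]},{"slide":[-0.49,0.9,0],"angular":[0,0,0]},{"slide":[-0.49,0.9,0],"angular":[0,0,0]}]'
python3 -m creep '[{"slide":[-0.49,0.9,0],"angular":[0,0,0]},{"slide":[-0.49,0.9,0],"angular":[0,0,0]},{"slide":[-0.49,0.9,0],"angular":[0,0,0]},{"slide":[-0.49,0.9,0],"angular":[0,0,0]},{"slide":[-0.49,0.9,0],"angular":[0,0,0]}]'
python3 -m creep '[{"slide":[-0.49,0.9,0.3],"angular":[0,0,0]},{"slide":[-0.49,0.9,0.5],"angular":[0,0,0]},{"slide":[-0.49,0.9,0.8],"angular":[0,0,0]},{"slide":[-0.49,0.9,0.8],"angular":[0,0,0]},{"slide":[0,0,0.8],"angular":[0,0,0]}]'
python3 -m creep '[{"slide":[0,0,0.5],"angular":[0,0,-0.3]},{"slide":[0,0,0],"angular":[0,0,0]},{"slide":[0,0,0],"angular":[0,0,0]},{"slide":[0,0,0],"angular":[0,0,0]}]'
python3 - <<'E'
from h import *
p,d,c=shot('wrist','w8');plan([0.4458,0.3825,0.177],203.5)
E
```

```text
time: 11.72
tool_pos: [0.4055, 0.0004, 0.3356]
tcp_rot: [0.602, -3.081, -0.001]
wrist_force: [0.5, -0.1, 0.2]
width: 0.998
time: 12.13
tool_pos: [0.4203, 0.1282, 0.3355]
tcp_rot: [0.603, -3.082, 0.0]
wrist_force: [0.9, 0.1, 0.5]
width: 1.003
time: 12.55
tool_pos: [0.4347, 0.2555, 0.3351]
tcp_rot: [0.603, -3.081, 0.001]
wrist_force: [0.4, 0.5, 0.3]
width: 1.003
time: 12.97
tool_pos: [0.4469, 0.3598, 0.2551]
tcp_rot: [-0.606, 3.081, 0.003]
wrist_force: [-0.3, 0.3, 0.1]
width: 0.999
time: 13.3
tool_pos: [0.4468, 0.3556, 0.2444]
tcp_rot: [-0.634, 3.077, 0.0]
wrist_force: [1.2, 0.1, 1.3]
width: 0.999
pose [0.4471 0.3557 0.2451] yaw -156.72 tilt [0.0015 0.001 ] slide total [-0.369  1.004  2.727]
ang total [ 0.005  0.026 -0.055]
```

View pics/w8.png

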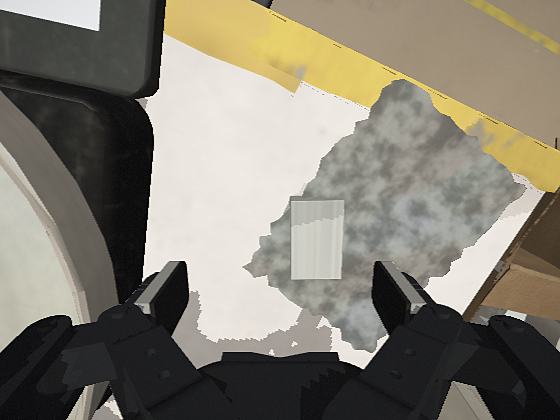

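The gauge block is square to the tool at about (317,240). I'll fit its edges.

```bash
python3 - <<'E'
from h import *
p,d,c=load('wrist','w8'); t=np.radians(23.4)
cv2.imwrite('pics/w8z.png',cv2.resize(p[180:300,270:370],None,fx=5,fy=5,interpolation=cv2.INTER_CUBIC)[:,:,::-1])
def rep(k,a,b,z,w=3):
    A,B,e,n=edge(p,a,b,w=w); W=onplane(c,[A,B],z)[:,:2]*1000; dv=W[1]-W[0]
    print(k,np.round(A,1),'X',np.round(W@[np.cos(t),np.sin(t)],2),'Y',np.round(W@[-np.sin(t),np.cos(t)],2),'ang',round(np.degrees(np.arctan2(dv[1],dv[0])),2),round(e,2),n)
rep('L',(291,203),(292,278),.016);rep('R',(343.5,203),(342,277),.016);rep('near',(293,201),(342,200),.016);rep('far',(293,279),(341,278.5),.016)
E
```

```text
L [290.6 203. ] X [533.78 588.29] Y [155.75 156.12] ang 23.79 0.14 60
R [343.9 203. ] X [533.88 587.54] Y [190.75 191.2 ] ang 23.88 0.34 60
near [293.  200.9] X [532.34 531.39] Y [157.32 189.38] ang 115.1 0.28 60
far [293.  278.4] X [588.65 588.68] Y [157.85 191.69] ang 113.34 0.14 57
```

View pics/w8z.png

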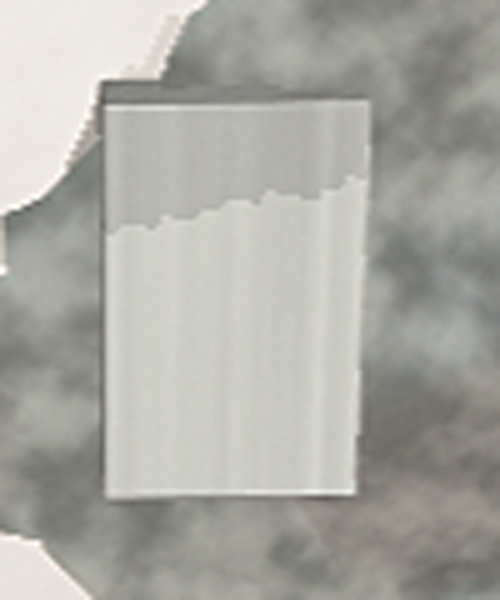

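```bash
python3 -m creep '[{"slide":[-0.36,0.97,0.4],"angular":[0,0,-0.1]},{"slide":[0,0,0.5],"angular":[0,0,0]},{"slide":[0,0,0.5],"angular":[0,0,0]},{"slide":[0,0,0],"angular":[0,0,0]},{"slide":[0,0,0],"angular":[0,0,0]}]'
python3 - <<'E'
from h import *
plan([0.4452,0.3817,0.177],203.6)
E
```

```text
time: 13.77
tool_pos: [0.4447, 0.3808, 0.208]
tcp_rot: [0.645, -3.072, 0.002]
wrist_force: [0.7, -0.2, 0.5]
width: 1.002
pose [0.4447 0.3808 0.208 ] yaw -156.29 tilt [-0.002  -0.0018] slide total [-0.037  0.027  1.242]
ang total [-0.013 -0.036  0.027]
```

```bash
python3 -m creep '[{"slide":[-0.04,0.03,0.4],"angular":[0,0,0]},{"slide":[0,0,0.4],"angular":[0,0,0]},{"slide":[0,0,0.3],"angular":[0,0,0]},{"slide":[0,0,0.14],"angular":[0,0,0]},{"slide":[0,0,0],"angular":[0,0,0]}]'
python3 -m creep '[{"slide":[0,0,0],"angular":[0,0,0]},{"slide":[0,0,0],"angular":[0,0,0]}]'
python3 - <<'E'
from h import *
p,d,c=shot('wrist','w9');plan([0.4452,0.3817,0.177],203.6)
E
```

```text
time: 14.18
tool_pos: [0.4451, 0.3823, 0.1762]
tcp_rot: [0.645, -3.072, 0.002]
wrist_force: [0.4, -0.4, -0.2]
width: 0.998
time: 14.35
tool_pos: [0.446, 0.383, 0.1781]
tcp_rot: [-0.646, 3.074, 0.0]
wrist_force: [0.4, -0.1, 0.3]
width: 1.0
pose [0.446  0.3831 0.1783] yaw -156.27 tilt [0.0006 0.0005] slide total [ 0.054 -0.038  0.053]
ang total [0.003 0.011 0.034]
```

View pics/w9.png

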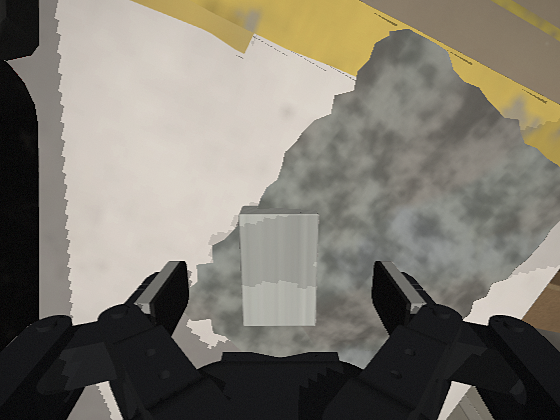

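The block is centred between the open jaws, columns 241–319. I'll close on it.

```bash
python3 -m creep '[{"slide":[0.05,-0.03,0.05],"angular":[0,0,0]},{"slide":[0,0,0],"angular":[0,0,0]},{"slide":[0,0,0],"angular":[0,0,0]}]'
python3 -m creep '[{"slide":[0,0,0],"angular":[0,0,0]},{"slide":[0,0,0],"angular":[0,0,0]},{"slide":[0,0,0],"angular":[0,0,0]},{"slide":[0,0,0],"angular":[0,0,0]},{"slide":[0,0,0],"angular":[0,0,0]}]' 1 50
python3 -m creep '[{"slide":[0,0,0],"angular":[0,0,0]},{"slide":[0,0,0],"angular":[0,0,0]},{"slide":[0,0,0],"angular":[0,0,0]}]'
python3 - <<'E'
from h import *
p,d,c=shot('wrist','w10');plan([0.4452,0.3817,0.177],203.6);
t=np.radians(23.6)
def rep(k,a,b,z,w=3):
    A,B,e,n=edge(p,a,b,w=w); W=onplane(c,[A,B],z)[:,:2]*1000; dv=W[1]-W[0]
    print(k,np.round(A,1),'X',np.round(W@[np.cos(t),np.sin(t)],2),'Y',np.round(W@[-np.sin(t),np.cos(t)],2),'ang',round(np.degrees(np.arctan2(dv[1],dv[0])),2),round(e,2),n)
rep('near top',(250,213),(312,213),.016)
E
```

```text
time: 14.65
tool_pos: [0.4449, 0.3817, 0.1769]
tcp_rot: [-0.646, 3.074, 0.0]
wrist_force: [0.2, -0.7, 0.4]
width: 1.001
time: 15.07
tool_pos: [0.4452, 0.382, 0.1771]
tcp_rot: [-0.646, 3.074, 0.001]
wrist_force: [0.9, -0.0, -2.6]
width: 0.406
time: 15.32
tool_pos: [0.4452, 0.3819, 0.177]
tcp_rot: [-0.646, 3.074, 0.001]
wrist_force: [-0.2, 1.8, 1.8]
width: 0.407
pose [0.4452 0.3819 0.177 ] yaw -156.27 tilt [0.0006 0.0005] slide total [ 0.002 -0.008 -0.   ]
ang total [0.003 0.01  0.033]
near top [250.  212.1] X [530.37 530.4 ] Y [158.49 185.48] ang 113.55 0.46 28
```

View pics/w10.png

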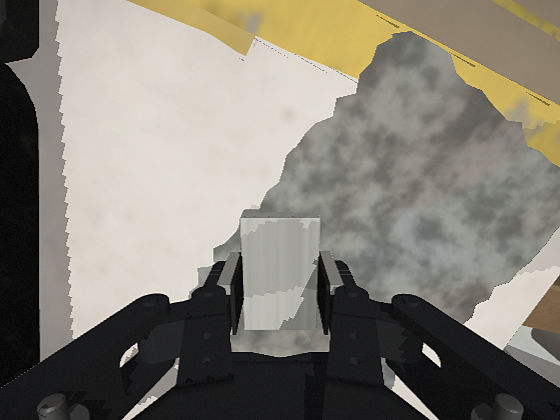

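Held at width 0.407. I'll carry it back along the same route.

```bash
python3 -m creep '[{"slide":[0,0,-0.3],"angular":[0,0,0]},{"slide":[0,0,-1],"angular":[0,0,0]},{"slide":[0,0,-1],"angular":[0,0,0]},{"slide":[0,0,-1],"angular":[0,0,0]},{"slide":[0,0,-1],"angular":[0,0,0]}]'
python3 -m creep '[{"slide":[0.3,-0.5,-0.55],"angular":[0,0,0]},{"slide":[0.5,-0.89,-0.55],"angular":[0,0,0]},{"slide":[0.5,-0.89,-0.5],"angular":[0,0,0]},{"slide":[0.5,-0.89,-0.5],"angular":[0,0,0]},{"slide":[0.5,-0.89,0],"angular":[0,0,0]}]'
python3 -m creep '[{"slide":[0.5,-0.89,0],"angular":[0,0,0]},{"slide":[0.5,-0.89,0],"angular":[0,0,0]},{"slide":[0.5,-0.89,0],"angular":[0,0,0]},{"slide":[0.5,-0.89,0],"angular":[0,0,0]},{"slide":[0.5,-0.89,0],"angular":[0,0,0]}]'
python3 -m creep '[{"slide":[0.5,-0.89,0],"angular":[0,0,0]},{"slide":[0.5,-0.89,0],"angular":[0,0,0]},{"slide":[0.5,-0.89,0],"angular":[0,0,0]},{"slide":[0.5,-0.89,0],"angular":[0,0,0]},{"slide":[0.5,-0.89,0],"angular":[0,0,0]}]'
python3 -m creep '[{"slide":[0,0,0],"angular":[0,0,0.37]},{"slide":[0,0,0],"angular":[0,0,0]}]'
python3 - <<'E'
from h import *
plan([0.4757,-0.0995,0.30],202.2);s=bot.read_state();print(s['width'],np.round(s['q'],2),np.round(s['wrist_force'],1))
E
```

```text
time: 15.78
tool_pos: [0.4443, 0.3812, 0.2845]
tcp_rot: [0.646, -3.072, 0.002]
wrist_force: [0.3, 0.6, -1.3]
width: 0.403
time: 16.2
tool_pos: [0.4333, 0.2649, 0.3391]
tcp_rot: [-0.646, 3.071, 0.001]
wrist_force: [0.6, 0.5, -1.7]
width: 0.401
time: 16.62
tool_pos: [0.4197, 0.1373, 0.3362]
tcp_rot: [0.646, -3.073, 0.0]
wrist_force: [-0.2, -1.1, -2.5]
width: 0.407
time: 17.03
tool_pos: [0.4072, 0.0105, 0.3363]
tcp_rot: [0.646, -3.073, -0.0]
wrist_force: [0.7, -0.1, -2.3]
width: 0.407
time: 17.2
tool_pos: [0.4074, 0.0104, 0.3362]
tcp_rot: [0.6, -3.082, -0.0]
wrist_force: [0.6, 0.2, -2.1]
width: 0.404
pose [0.4074 0.0104 0.3362] yaw -157.96 tilt [-0.0014 -0.    ] slide total [-0.883 -5.102  1.445]
ang total [ 0.007 -0.019 -0.041]
0.4042862602424807 [-0.04 -0.21  2.22 -0.    1.13 -1.99] [ 0.6  0.2 -2.1]
```

```bash
python3 -m creep '[{"slide":[0,-0.9,0],"angular":[0,0,0]},{"slide":[0,-0.9,0],"angular":[0,0,0]},{"slide":[0,-0.9,0],"angular":[0,0,0]},{"slide":[0,-0.9,0],"angular":[0,0,0]},{"slide":[-0.1,-0.9,0],"angular":[0,0,0]}]'
python3 -m creep '[{"slide":[-0.5,-0.6,0.4],"angular":[0,0,0]},{"slide":[-0.28,0,0.6],"angular":[0,0,0]},{"slide":[0,0,0.4],"angular":[0,0,0]},{"slide":[0,0,0],"angular":[0,0,0]},{"slide":[0,0,0],"angular":[0,0,0]}]'
python3 - <<'E'
from h import *
plan([0.4757,-0.0995,0.245],202.2);s=bot.read_state();print(s['width'],np.round(s['q'],2),np.round(s['wrist_force'],1))
E
```

```text
time: 17.62
tool_pos: [0.453, -0.0917, 0.3363]
tcp_rot: [0.609, -3.081, -0.001]
wrist_force: [-0.7, 0.6, -2.6]
width: 0.406
time: 18.03
tool_pos: [0.4758, -0.0971, 0.3003]
tcp_rot: [0.608, -3.079, -0.003]
wrist_force: [-0.8, -1.1, -1.9]
width: 0.407
pose [ 0.4758 -0.0971  0.3003] yaw -157.67 tilt [-0.004  0.001] slide total [ 0.033 -0.091  2.214]
ang total [ 0.035 -0.047  0.033]
0.4070871873183598 [-0.25 -0.    2.11  0.    1.04 -2.21] [-0.8 -1.1 -1.9]
```

```bash
python3 -m creep '[{"slide":[0.03,-0.09,0.4],"angular":[0,0,0.03]},{"slide":[0,0,0.7],"angular":[0,0,0]},{"slide":[0,0,0.6],"angular":[0,0,0]},{"slide":[0,0,0.3],"angular":[0,0,0]},{"slide":[0,0,0.1],"angular":[0,0,0]}]'
python3 -m creep '[{"slide":[0,0,0],"angular":[0,0,0]},{"slide":[0,0,0],"angular":[0,0,0]},{"slide":[0,0,0],"angular":[0,0,0]}]'
python3 - <<'E'
from h import *
plan([0.4757,-0.0995,0.245],202.2);p,d,c=shot('wrist','w11')
cv2.imwrite('pics/w11z.png',cv2.resize(p[140:340,180:380],None,fx=3,fy=3,interpolation=cv2.INTER_CUBIC)[:,:,::-1])
E
```

```text
time: 18.45
tool_pos: [0.4761, -0.1, 0.2478]
tcp_rot: [0.603, -3.081, -0.002]
wrist_force: [0.9, -1.0, -2.0]
width: 0.404
time: 18.7
tool_pos: [0.4777, -0.1005, 0.2503]
tcp_rot: [-0.603, 3.081, -0.001]
wrist_force: [0.1, -1.2, -2.6]
width: 0.402
pose [ 0.4777 -0.1005  0.2503] yaw -157.86 tilt [ 0.0021 -0.0006] slide total [0.059 0.068 0.212]
ang total [-0.018  0.024 -0.015]
```

View pics/w11z.png

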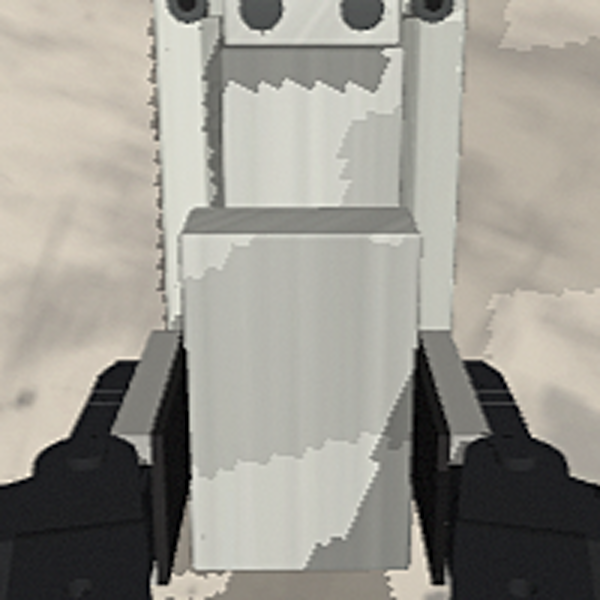

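```bash
python3 - <<'E'
from h import *
p,d,c=load('wrist','w11'); zz=lambda x,y:np.array([(x+.5)/3-.5+180,(y+.5)/3-.5+140]); t=np.radians(22.2); zb=.2503-.177
def rep(k,a,b,z,w=2):
    A,B,e,n=edge(p,zz(*a),zz(*b),w=w); W=onplane(c,[A,B],z)[:,:2]*1000; dv=W[1]-W[0]
    print(k,'X',np.round(W@[np.cos(t),np.sin(t)],2),'Y',np.round(W@[-np.sin(t),np.cos(t)],2),'ang',round(np.degrees(np.arctan2(dv[1],dv[0])),2),round(e,2),n)
rep('stop front',(228,44),(398,44),.05); rep('g top',(188,234),(416,232),zb+.016); rep('g bot',(196,209),(405,207),zb)
rep('g L',(182,240),(190,560),zb+.016); rep('g R',(418,240),(410,370),zb+.016)
rep('datum L',(223,100),(222,200),.038); rep('datum R',(400,60),(402,200),.038)
rep('rim L',(155,30),(165,310),.018);rep('rim R',(465,30),(455,310),.018)
E
```

```text
stop front X [352.87 352.87] Y [-286.97 -256.44] ang 112.2 0.12 58
g top X [376.45 376.36] Y [-290.36 -257.12] ang 112.36 0.15 60
g bot X [376.72 376.66] Y [-290.94 -256.99] ang 112.31 0.17 60
g L X [377.47 431.63] Y [-292.24 -290.58] ang 23.96 0.35 37
g R X [377.49 398.21] Y [-256.01 -256.56] ang 20.69 0.36 60
datum L X [364.81 385.01] Y [-289.58 -289.29] ang 23.02 0.37 60
datum R X [357.09 385.04] Y [-254.16 -254.39] ang 21.74 0.3 60
rim L X [352.89 416.7 ] Y [-304.31 -305.19] ang 21.4 0.44 49
rim R X [352.97 416.73] Y [-239.39 -239.36] ang 22.23 0.33 59
```

The gauge block's end is 23.7 mm short of the stop face, so nest x ≈ 22. It's 2.1 mm too far towards -y. I'll shift and lower.

```bash
python3 -m creep '[{"slide":[0,0.085,0.2],"angular":[0,0,0]},{"slide":[0,0,0.4],"angular":[0,0,0]},{"slide":[0,0,0.3],"angular":[0,0,0]},{"slide":[0,0,0.15],"angular":[0,0,0]},{"slide":[0,0,0],"angular":[0,0,0]}]'
python3 -m creep '[{"slide":[0,0,0],"angular":[0,0,0]},{"slide":[0,0,0],"angular":[0,0,0]},{"slide":[0,0,0],"angular":[0,0,0]}]'
python3 - <<'E'
from h import *
plan([0.4777,-0.0985,0.215],202.2);p,d,c=shot('wrist','w12')
cv2.imwrite('pics/w12z.png',cv2.resize(p[140:340,180:380],None,fx=3,fy=3,interpolation=cv2.INTER_CUBIC)[:,:,::-1])
E
```

```text
time: 19.17
tool_pos: [0.4753, -0.0981, 0.221]
tcp_rot: [0.602, -3.08, -0.002]
wrist_force: [-0.4, 0.7, -1.5]
width: 0.405
time: 19.42
tool_pos: [0.4766, -0.0985, 0.2232]
tcp_rot: [-0.603, 3.083, -0.0]
wrist_force: [0.2, 0.4, -2.6]
width: 0.407
pose [ 0.4766 -0.0985  0.2232] yaw -157.87 tilt [ 0.0006 -0.0002] slide total [-0.042 -0.018  0.329]
ang total [-0.006  0.007 -0.017]
```

View pics/w12z.png

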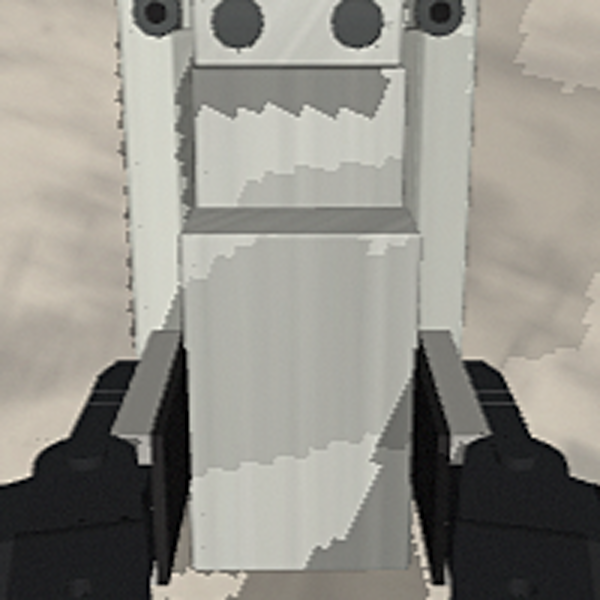

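It's centred over the datum block. Lowering the last 8 mm gently until it touches.

```bash
python3 -m creep '[{"slide":[0,0,0.1],"angular":[0,0,0]},{"slide":[0,0,0.08],"angular":[0,0,0]},{"slide":[0,0,0.06],"angular":[0,0,0]},{"slide":[0,0,0.02],"angular":[0,0,0]},{"slide":[0,0,0],"angular":[0,0,0]}]'
python3 -m creep '[{"slide":[0,0,0.02],"angular":[0,0,0]},{"slide":[0,0,0.02],"angular":[0,0,0]},{"slide":[0,0,0],"angular":[0,0,0]},{"slide":[0,0,0],"angular":[0,0,0]}]'
python3 -m creep '[{"slide":[0,0,0.02],"angular":[0,0,0]},{"slide":[0,0,0],"angular":[0,0,0]},{"slide":[0,0,0],"angular":[0,0,0]}]'
```

```text
time: 19.88
tool_pos: [0.4761, -0.0983, 0.2161]
tcp_rot: [0.603, -3.083, -0.0]
wrist_force: [-0.5, -0.5, -3.1]
width: 0.403
time: 20.22
tool_pos: [0.4763, -0.0984, 0.2154]
tcp_rot: [0.603, -3.083, 0.0]
wrist_force: [0.6, 0.2, -2.7]
width: 0.408
time: 20.47
tool_pos: [0.4764, -0.0984, 0.215]
tcp_rot: [-0.603, 3.083, -0.0]
wrist_force: [0.1, -0.0, -1.1]
width: 0.405
```

```bash
python3 -m creep '[{"slide":[0,0,0.02],"angular":[0,0,0]},{"slide":[0,0,0],"angular":[0,0,0]},{"slide":[0,0,0],"angular":[0,0,0]}]'
python3 - <<'E'
from h import *
plan([0.4777,-0.0985,0.215],202.2);p,d,c=shot('wrist','w13');s=bot.read_state();print(np.round(s['wrist_force'],1),np.round(s['torque'],2))
cv2.imwrite('pics/w13z.png',cv2.resize(p[140:340,180:380],None,fx=3,fy=3,interpolation=cv2.INTER_CUBIC)[:,:,::-1])
zz=lambda x,y:np.array([(x+.5)/3-.5+180,(y+.5)/3-.5+140]); t=np.radians(22.2)
def rep(k,a,b,z,w=2):
    A,B,e,n=edge(p,zz(*a),zz(*b),w=w); W=onplane(c,[A,B],z)[:,:2]*1000; dv=W[1]-W[0]
    print(k,'X',np.round(W@[np.cos(t),np.sin(t)],2),'Y',np.round(W@[-np.sin(t),np.cos(t)],2),'ang',round(np.degrees(np.arctan2(dv[1],dv[0])),2),round(e,2),n)
rep('g top',(188,234),(416,232),.054); rep('g bot',(196,209),(405,207),.038)
rep('g L',(182,240),(188,420),.054); rep('g R',(418,240),(413,370),.054)
E
```

```text
time: 20.72
tool_pos: [0.4764, -0.0984, 0.215]
tcp_rot: [-0.603, 3.083, -0.0]
wrist_force: [-2.1, 0.6, 4.6]
width: 0.407
pose [ 0.4764 -0.0984  0.215 ] yaw -157.87 tilt [ 0.0001 -0.    ] slide total [-0.047 -0.022 -0.002]
ang total [-0.001  0.001 -0.017]
[-3.   0.7  5.3] [0.07 0.48 0.02]
g top X [375.71 375.73] Y [-287.73 -254.49] ang 112.16 0.15 60
g bot X [375.98 376.06] Y [-288.3  -254.34] ang 112.07 0.16 60
g L X [376.73 405.85] Y [-288.85 -288.52] ang 22.85 0.31 53
g R X [376.88 397.5 ] Y [-253.11 -254.17] ang 19.24 0.48 60
```

View pics/w13z.png

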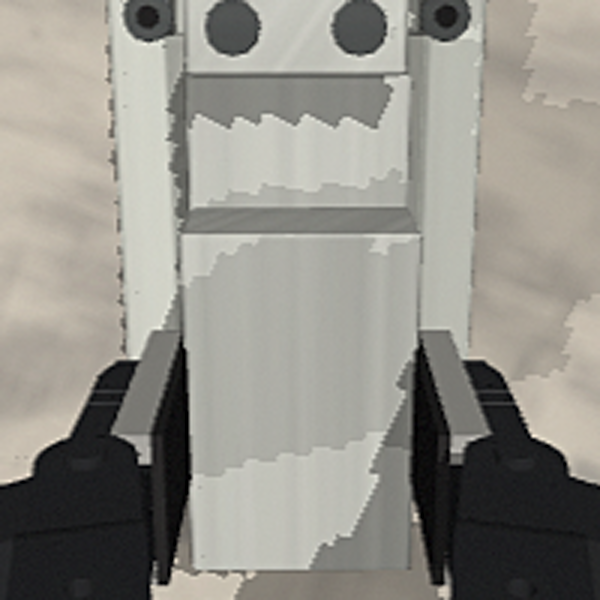

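The gauge block lies on the datum with about 8 N of contact, its end 23.4 mm from the stop and its sides within 0.7 mm. I'll slide it towards the stop (tool +x) in small rows while watching the force.

```bash
python3 -m creep '[{"slide":[0.04,0,0],"angular":[0,0,0]},{"slide":[0.08,0,0],"angular":[0,0,0]},{"slide":[0.08,0,0],"angular":[0,0,0]},{"slide":[0.08,0,0],"angular":[0,0,0]},{"slide":[0.08,0,0],"angular":[0,0,0]}]'
python3 -m creep '[{"slide":[0.08,0,0],"angular":[0,0,0]},{"slide":[0.08,0,0],"angular":[0,0,0]},{"slide":[0.08,0,0],"angular":[0,0,0]},{"slide":[0.08,0,0],"angular":[0,0,0]},{"slide":[0.04,0,0],"angular":[0,0,0]}]'
python3 -m creep '[{"slide":[0,0,0],"angular":[0,0,0]},{"slide":[0,0,0],"angular":[0,0,0]}]'
python3 - <<'E'
from h import *
plan([0.4764,-0.0984,0.215],202.2);p,d,c=shot('wrist','w14');s=bot.read_state();f=s['wrist_force'];t=np.radians(22.2);print('Fx nest',f@np.array([np.cos(t),np.sin(t),0]),np.round(f,1))
cv2.imwrite('pics/w14z.png',cv2.resize(p[110:310,180:380],None,fx=3,fy=3,interpolation=cv2.INTER_CUBIC)[:,:,::-1])
E
```

```text
time: 21.18
tool_pos: [0.4685, -0.102, 0.215]
tcp_rot: [-0.602, 3.081, -0.001]
wrist_force: [2.6, 0.8, 3.2]
width: 0.405
time: 21.6
tool_pos: [0.4599, -0.1054, 0.215]
tcp_rot: [-0.602, 3.082, -0.001]
wrist_force: [4.2, 1.7, 4.9]
width: 0.406
time: 21.77
tool_pos: [0.4599, -0.1054, 0.2149]
tcp_rot: [-0.603, 3.082, -0.001]
wrist_force: [2.3, 1.2, 6.7]
width: 0.407
pose [ 0.4599 -0.1054  0.2149] yaw -157.87 tilt [ 0.0012 -0.0004] slide total [-0.717  0.009 -0.001]
ang total [-0.012  0.014 -0.018]
Fx nest 3.3617423620652795 [2.9 1.7 6. ]
```

View pics/w14z.png

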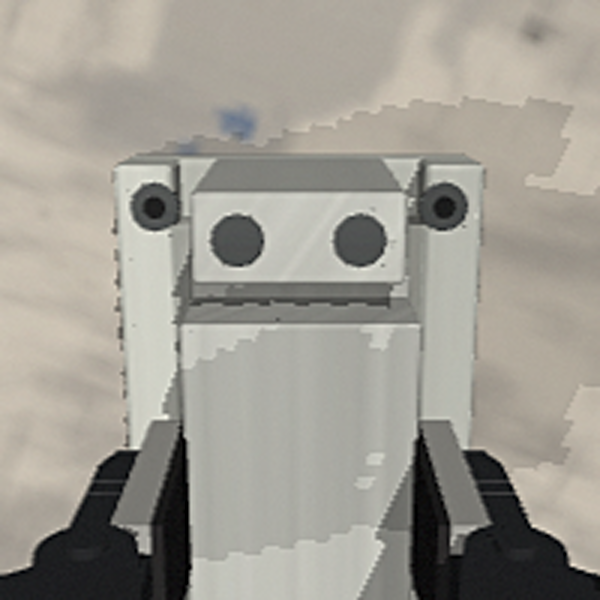

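It has slid 17.9 mm and the gap to the stop (zoom rows 283–300) is about 5.5 mm. Continuing slowly.

```bash
python3 -m creep '[{"slide":[0.05,0,0],"angular":[0,0,0]},{"slide":[0.05,0,0],"angular":[0,0,0]},{"slide":[0.04,0,0],"angular":[0,0,0]},{"slide":[0.03,0,0],"angular":[0,0,0]},{"slide":[0,0,0],"angular":[0,0,0]}]'
python3 -m creep '[{"slide":[0.02,0,0],"angular":[0,0,0]},{"slide":[0.02,0,0],"angular":[0,0,0]},{"slide":[0.02,0,0],"angular":[0,0,0]},{"slide":[0,0,0],"angular":[0,0,0]}]'
python3 - <<'E'
from h import *
plan([0.4764,-0.0984,0.215],202.2)
E
```

```text
time: 22.23
tool_pos: [0.4561, -0.1069, 0.215]
tcp_rot: [-0.603, 3.082, -0.001]
wrist_force: [4.1, 1.6, 5.4]
width: 0.406
time: 22.57
tool_pos: [0.4551, -0.1073, 0.215]
tcp_rot: [-0.601, 3.08, -0.001]
wrist_force: [6.4, 2.3, 3.3]
width: 0.405
pose [ 0.4551 -0.1073  0.215 ] yaw -157.9 tilt [0.0032 0.0001] slide total [-0.922  0.011  0.003]
ang total [-0.016  0.043 -0.025]
```

```bash
python3 -m creep '[{"slide":[0.02,0,0],"angular":[0,0,0]},{"slide":[0.02,0,0],"angular":[0,0,0]},{"slide":[0,0,0],"angular":[0,0,0]}]'
python3 - <<'E'
from h import *
plan([0.4764,-0.0984,0.215],202.2);p,d,c=shot('wrist','w15')
cv2.imwrite('pics/w15z.png',cv2.resize(p[110:310,180:380],None,fx=3,fy=3,interpolation=cv2.INTER_CUBIC)[:,:,::-1])
E
```

```text
time: 22.82
tool_pos: [0.4548, -0.1075, 0.215]
tcp_rot: [-0.6, 3.079, -0.0]
wrist_force: [8.4, 3.9, 0.8]
width: 0.407
pose [ 0.4548 -0.1075  0.215 ] yaw -157.93 tilt [0.0051 0.0007] slide total [-0.938  0.011  0.005]
ang total [-0.018  0.071 -0.034]
```

View pics/w15z.png

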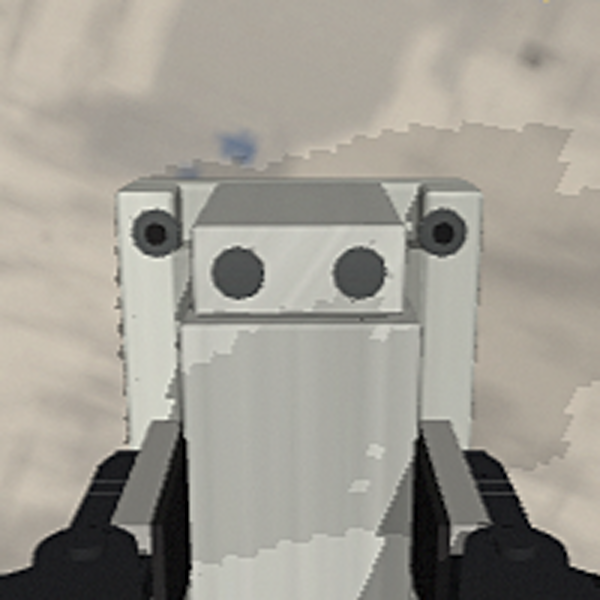

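The gauge block meets the stop. Total travel was 23.45 mm, matching the measured gap, and the force along the slide has risen to 9 N. I'll release, rise and check.

```bash
python3 -m creep '[{"slide":[-0.02,0,0],"angular":[0,0,0]},{"slide":[0,0,0],"angular":[0,0,0]}]'
python3 -m creep '[{"slide":[0,0,0],"angular":[0,0,0]},{"slide":[0,0,0],"angular":[0,0,0]},{"slide":[0,0,0],"angular":[0,0,0]},{"slide":[0,0,0],"angular":[0,0,0]},{"slide":[0,0,0],"angular":[0,0,0]}]' -1
python3 -m creep '[{"slide":[0,0,-0.3],"angular":[0,0,0]},{"slide":[0,0,-0.8],"angular":[0,0,0]},{"slide":[0,0,-1],"angular":[0,0,0]},{"slide":[0,0,-0.9],"angular":[0,0,0]},{"slide":[0,0,-0.4],"angular":[0,0,0]}]'
python3 -m creep '[{"slide":[0,0,0],"angular":[0,0,0]},{"slide":[0,0,0],"angular":[0,0,0]},{"slide":[0,0,0],"angular":[0,0,0]},{"slide":[0,0,0],"angular":[0,0,0]}]'
python3 - <<'E'
from h import *
plan([0.4764,-0.0984,0.215],202.2);p,d,c=shot('wrist','w16')
cv2.imwrite('pics/w16z.png',cv2.resize(p[140:290,220:340],None,fx=4,fy=4,interpolation=cv2.INTER_CUBIC)[:,:,::-1])
P=cloud(c,d);t=np.radians(22.2);Q=P[140:290,220:340].reshape(-1,3); Q=Q[np.isfinite(Q[:,2])];X=Q@[np.cos(t),np.sin(t),0]*1000;Y=Q@[-np.sin(t),np.cos(t),0]*1000
m=(Q[:,2]>.045)&(Q[:,2]<.06)&(X>356)&(X<407)&(Y<-257)&(Y>-286)
k=np.linalg.lstsq(np.c_[X[m],Y[m],np.ones(m.sum())],Q[m,2]*1000,rcond=None)[0];print('gauge top',np.median(Q[m,2]),k[:2],m.sum())
m=(Q[:,2]>.013)&(Q[:,2]<.021);print('rim',np.median(Q[m,2]))
m=(Q[:,2]>.033)&(Q[:,2]<.042)&(X>414)&(X<424)&(Y<-270)&(Y>-287);print('datum top',np.median(Q[m,2]),m.sum())
E
```

```text
time: 23.03
tool_pos: [0.455, -0.1074, 0.215]
tcp_rot: [-0.601, 3.08, -0.001]
wrist_force: [6.9, 2.3, 2.2]
width: 0.403
time: 23.45
tool_pos: [0.453, -0.1075, 0.2137]
tcp_rot: [0.602, -3.081, -0.001]
wrist_force: [-0.8, -0.5, -0.4]
width: 0.997
time: 23.87
tool_pos: [0.4549, -0.1079, 0.303]
tcp_rot: [-0.602, 3.079, -0.004]
wrist_force: [0.3, -0.4, 0.6]
width: 1.0
time: 24.2
tool_pos: [0.453, -0.1073, 0.2977]
tcp_rot: [0.602, -3.08, -0.002]
wrist_force: [0.2, 0.1, -0.6]
width: 1.002
pose [ 0.453  -0.1073  0.2977] yaw -157.87 tilt [-0.0031  0.0009] slide total [-1.01  -0.03   3.306]
ang total [ 0.028 -0.036 -0.017]
gauge top 0.05327076698425828 [-0.00046248 -0.00228409] 2675
rim 0.017173515838957543
datum top 0.037331593848934336 137
```

View pics/w16z.png

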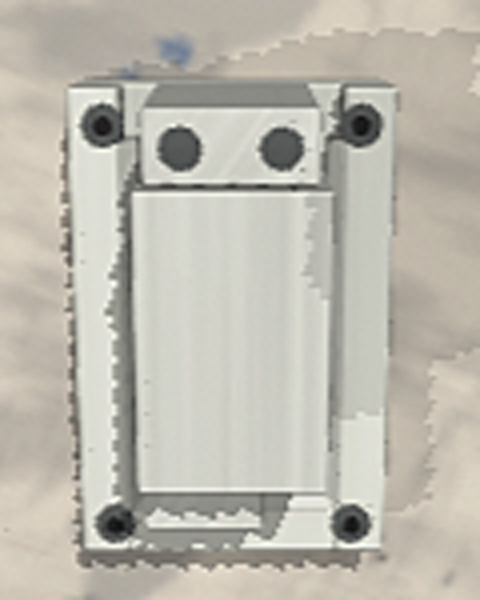

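```bash
python3 - <<'E'
from h import *
p,d,c=load('wrist','w16'); zz=lambda x,y:np.array([(x+.5)/4-.5+220,(y+.5)/4-.5+140]); t=np.radians(22.2)
def rep(k,a,b,z,w=1.5):
    A,B,e,n=edge(p,zz(*a),zz(*b),w=w); W=onplane(c,[A,B],z)[:,:2]*1000; dv=W[1]-W[0]
    print(k,'X',np.round(W@[np.cos(t),np.sin(t)],2),'Y',np.round(W@[-np.sin(t),np.cos(t)],2),'ang',round(np.degrees(np.arctan2(dv[1],dv[0])),2),round(e,2),n)
rep('stop front',(146,184),(318,183),.05);rep('stop back',(146,108),(316,108),.05);rep('stop L',(143,112),(144,180),.05);rep('stop R',(322,112),(322,180),.05)
rep('g near',(138,193),(328,191),.054);rep('g far',(142,491),(322,491),.054);rep('g L',(134,200),(140,485),.054);rep('g R',(331,200),(325,485),.054)
rep('datum far',(150,528),(258,527),.038);rep('datum L low',(140,496),(148,525),.038);rep('notch',(264,497),(261,520),.038)
rep('rim L',(70,100),(82,520),.018);rep('rim R',(396,100),(382,520),.018);rep('rim +x',(130,549),(370,547),.018)
plan([0,0,0])
E
```

```text
stop front X [352.57 352.79] Y [-286.97 -256.44] ang 111.78 0.13 60
stop back X [339.18 339.25] Y [-286.67 -257.  ] ang 112.05 0.12 60
stop L X [340.03 352.06] Y [-286.98 -287.48] ang 19.83 0.16 60
stop R X [340.08 352.13] Y [-256.33 -256.02] ang 23.65 0.46 55
g near X [353.34 353.37] Y [-288.09 -254.94] ang 112.16 0.16 60
g far X [410.26 410.33] Y [-288.71 -255.06] ang 112.08 0.1 54
g L X [354.87 409.03] Y [-289.48 -289.56] ang 22.11 0.31 60
g R X [354.93 409.11] Y [-254.14 -254.39] ang 21.95 0.33 60
datum far X [425.64 425.78] Y [-288.63 -266.73] ang 111.82 0.14 60
datum L low X [418.76 425.28] Y [-290.32 -289.79] ang 26.88 0.56 33
notch X [419.09 424.14] Y [-266.39 -266.25] ang 23.81 0.17 55
rim L X [341.86 433.9 ] Y [-304.57 -304.73] ang 22.1 0.4 59
rim R X [341.95 434.1 ] Y [-239.49 -239.04] ang 22.48 0.27 60
rim +x X [440.94 440.64] Y [-294.75 -241.56] ang 112.52 0.41 53
pose [ 0.4531 -0.1073  0.2977] yaw -157.87 tilt [-0.0031  0.0009] slide total [15.14  10.779 11.97 ]
```

The final measurements are good. Before handing in, I'll compare with the first scene picture for the bystanders.

```bash
python3 - <<'E'
from h import *
p,d,c=shot('scene','s_end'); s=bot.read_state(); print(s['time'],np.round(s['wrist_force'],1),np.round(s['joint_vel'],3))
q=np.load('pics/scene0.npz')['p']; m=(cv2.absdiff(p,q).max(2)>50).astype(np.uint8); print('diff px right part of bench',m[180:340,250:520].sum()); 
E
```

```text
24.3 [-0.8  0.2  0.4] [-0.001 -0.002 -0.008  0.001  0.003  0.002]
diff px right part of bench 928
```

View pics/s_end.png

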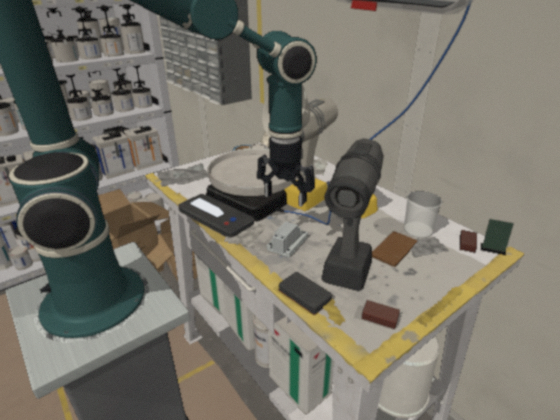

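The final scene shows the blocks stacked in the nest at about (290,235), with the open gripper clear above. The loose things on the bench (brown pad (395,248), dark boxes (305,292), (380,315), (470,240), pot (422,212)) are where they were in the first picture. Handing in.

```bash
python3 - <<'E'
from workcell import order
print(order.finish_job())
E
```

```text
the job is handed in; nothing more can be done
None
```

I seated the datum block in the nest pocket with its notch over the key. I then laid the gauge block flat on it about 23 mm short of home, slid it in contact to the stop, released it and handed in at about 24 s of the 67 s allowed. The hand-in gave no verdict.

My last checks, from the wrist camera (good to about 2 mm):

| Check | Measured | Target |
|---|---|---|
| Datum top above rim, before the gauge block went on | 20.2 mm | 20.0 mm |
| Datum position in pocket | within about 0.5 mm of centre | within 2.5 mm |
| Gauge top above datum top | 15.9 mm | 16 mm |
| Gauge end to stop | about 0.7 mm | within 2.5 mm |
| Long sides flush | within about 0.3 mm | within 4 mm |
| Long sides parallel | within about 0.3° | within 4° |

**Gauge against the stop:** the 0.7 mm may be partly the rounded edges. The force along the slide rose to 9 N at the end, and the 23.45 mm of travel matched the gap I had measured.

**Disagreement:** the nest's pocket end wall first gave a position about 3 mm off from the stop. I put that down to picking up the wall's upper edge rather than the floor line, and the nest's outer edges agreed with the stop.

**At hand-in:** the gripper was open, clear and at rest, with the force reading near zero. I compared the bystanders with the first scene picture by eye only, and those in view had not moved.

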